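Clamp a tissue block with a turnbuckle tie

TASK

The embedded tissue block stands loose between the two jaws of the bench clamp. Lay the steel turnbuckle tie into the open forks on top of both jaws with its square heads outside them and let go of it, then take its sleeve again and turn it until its heads bear on the outside of the jaws and have drawn both in to hold the block firmly. Leave the block standing on its pedestal, the tie in the forks, and the things around where they are.

Things in the scene. Friction and masses are not known exactly. Their poses are not given: they have to be found in the camera images.
- tie: sleeve of the steel turnbuckle tie (212 mm long, 0.34 kg): ribbed cylinder 28 mm across, 70 mm long, axis along its own x, origin mid-axis; a dark collar 33 mm across, 5 mm wide, marks its +x end. It starts lying on its two square heads, axis 17 mm above the worktop, sleeve 3 mm clear of it. A rod with a blade and head comes out of each end. The frame turns with the sleeve
- rod_a (a joint): turn of the collared end's rod in the sleeve (rad), 0 at the start. Opposite threads: with the blades held by the forks, turning the sleeve right-handed about its own +x (anticlockwise for one facing the collared end) makes this more negative and draws both heads in at once, 6 mm each per rad. Stiff threads (0.04 N m each), stay where left; 2 to 2.7 rad of this in all to clamp (the blades first turn along by up to 0.3 rad)
- rod_b (a joint): the same for the rod at the other end, same sign
- head_a (a point): collared (+x) end: centre of the inner face of its square head (34 x 34 x 8 mm thick), on the tie's axis, 98 mm from the sleeve's origin at the start. Inwards of it the rod is a flat greased blade 8 mm thick (3 mm at its edges), 20 mm tall, 33 mm long, upright at the start
- head_b (a point): the same point of the head at the other (-x) end
- clamp: aluminium bench clamp, fixed to the worktop: base plate 90 x 270 x 14 mm, origin at the centre of its underside; the two jaws slide along its own y. A pedestal in the middle (top 34 mm up) carries the block
- jaw_l: jaw at the clamp's +y end: upright plate 8 mm thick, 44 mm wide, with a fork on top. Origin: on the plate's outer face, mid-slot, where the axis of a seated tie lies (145 mm above the worktop); y points outwards along the clamp, z up. Slot open to the top, 12 mm wide, floor 10 mm below the origin; ears flare to about 28 mm at 25 mm above it
- jaw_r: same jaw at the -y end, its own y also outwards. Each jaw carries a ram low inside, its pad 65 mm inwards of the origin at the block's height; it slides in with 8 N of friction and starts about 2 to 9 mm off the block. The plates start 176 to 184 mm apart over their outer faces (the tie's heads are 196 mm apart inside)
- block: the white embedded tissue block with a brownish window on top, 36 x 40 x 36 mm tall (40 mm along the clamp), about 0.12 kg, loose on the pedestal; origin at the centre of its underside, top 70 mm above the worktop
- amber_bottle: amber bottle with blue cap, 42 mm across, 92 mm tall, a loose bystander; origin at the centre of its underside
- white_bottle: white bottle with red cap, 34 mm across, 78 mm tall, a loose bystander; origin at the centre of its underside
- cuvette_block: white cuvette block, 40 x 126 x 68 mm tall, a loose bystander; origin at the centre of its underside
Things that resemble listed ones, but are neither listed nor needed, are in the scene too. What is meant by the block is not blue, and is the smaller of those in its own colour.

How it is judged:
On the way, in this order (a step that is already met when the one before it is completed fails the run):
1. the tie lies in both forks, heads outside, let go (((x of head_a in the frame of jaw_l between -0.007 and 0.007 m and z of head_a in the frame of jaw_l between -0.007 and 0.007 m and y of head_a in the frame of jaw_l between -0.003 and 0.024 m and x of head_b in the frame of jaw_r between -0.007 and 0.007 m and z of head_b in the frame of jaw_r between -0.007 and 0.007 m and y of head_b in the frame of jaw_r between -0.003 and 0.024 m) or (x of head_a in the frame of jaw_r between -0.007 and 0.007 m and z of head_a in the frame of jaw_r between -0.007 and 0.007 m and y of head_a in the frame of jaw_r between -0.003 and 0.024 m and x of head_b in the frame of jaw_l between -0.007 and 0.007 m and z of head_b in the frame of jaw_l between -0.007 and 0.007 m and y of head_b in the frame of jaw_l between -0.003 and 0.024 m)) and contact force between the fingers and tie below 0.3 N), for 0.2 s.
2. both jaws press the block (contact force between each of jaw_l, jaw_r and block above 3 N), for 0.2 s.
At the end, for the whole second after the job is handed in: The tie lies at rest in both forks (each head within 7 mm of the fork's centre sideways and in height, its inner face within 5 mm of the plate's outer face); each jaw presses the block with more than 3 N; the block stands upright (within 0.1 rad) on the pedestal, within 12 mm of the clamp's middle (all of step 2 and ((x of head_a in the frame of jaw_l between -0.007 and 0.007 m and z of head_a in the frame of jaw_l between -0.007 and 0.007 m and y of head_a in the frame of jaw_l between -0.003 and 0.005 m and x of head_b in the frame of jaw_r between -0.007 and 0.007 m and z of head_b in the frame of jaw_r between -0.007 and 0.007 m and y of head_b in the frame of jaw_r between -0.003 and 0.005 m) or (x of head_a in the frame of jaw_r between -0.007 and 0.007 m and z of head_a in the frame of jaw_r between -0.007 and 0.007 m and y of head_a in the frame of jaw_r between -0.003 and 0.005 m and x of head_b in the frame of jaw_l between -0.007 and 0.007 m and z of head_b in the frame of jaw_l between -0.007 and 0.007 m and y of head_b in the frame of jaw_l between -0.003 and 0.005 m)) and horizontal distance between block and clamp below 0.012 m and z of block in the frame of clamp between 0.031 and 0.038 m and angle between block's own z axis and vertical below 0.1 rad and linear speed of tie below 0.01 m/s and angular speed of tie below 0.1 rad/s); the robot touches nothing.
It fails at once if the amber bottle with blue cap is shoved by more than 30 mm or tipped over (distance of amber_bottle from where it was at the start of the episode above 0.03 m or angle between amber_bottle's own z axis and vertical above 0.5 rad).
It fails at once if the white bottle with red cap is shoved by more than 30 mm or tipped over (distance of white_bottle from where it was at the start of the episode above 0.03 m or angle between white_bottle's own z axis and vertical above 0.5 rad).
It fails at once if the white cuvette block is shoved by more than 30 mm or tipped over (distance of cuvette_block from where it was at the start of the episode above 0.03 m or angle between cuvette_block's own z axis and vertical above 0.5 rad).
It fails at once if the block is tipped over (angle between block's own z axis and vertical above 0.4 rad).
It also fails if it takes over 72 s, if anything falls off the work surface, if the arm or the gripper's body presses on something with over 40 N, if the wrist force passes 120 N, or if a joint passes its speed limit or range.

ROBOT

A 6-joint arm with a two-finger parallel gripper is mounted at the origin on a cart in front of the work surface, level with it; the furniture and walls round the work are solid. World frame = base frame: x ahead of the robot, y to its left, z up, the work surface at z = 0. Lengths are in m, angles in rad, forces in N, time in s.
With the tool pointing down it reaches from about 0.375 to 0.9 m from the base axis. Payload 3.1 kg.
Tool frame: the origin (TCP) lies midway between the tips of the shut fingers; the grasp point (between the pads) lies 19 mm behind it; z points along the fingers, y is the direction in which the jaws open and shut (so a half turn about z gives the same grasp; the last joint's range is limited). The gripper opens to 85 mm and grips with 20 to 120 N. Pads are 22 mm wide; open, the fingers measure 114 mm over their backs; the gripper's body (76 mm by 85 mm) begins 54 mm behind the grasp point. The pads swing forward as they close: fully open they stand 13 mm farther back than shut.
Start: joints at [1.024, 0.527, 1.433, -0, 1.181, -0.178], TCP at [0.225, 0.583, 0.231] pointing down, gripper open.
Joint ranges: [-3.08, 3.08], [-0.75, 2.2], [0.22, 2.44], [-1.43, 4.57], [0, 2.65], [-2.85, 2.85]. Speed limits (rad/s): [2.79, 2.79, 3.14, 3.14, 3.14, 3.14].

INTERFACE

Orientations are given as a unit quaternion [x, y, z, w].
In Python, from station import manip gives the robot as it stands.
- The arm moves only by the tool servo_tool, never from a script. Its argument "increments" is a list of rows, each an object with "hand": the closure, from 0 (fully open) to 1 (shut); "travel": the shift along the tool's x, y, z in mm, a list of three; "yaw": the turn about the tool's z in degrees. A call has 1 to 20 rows; each row shifts and turns the commanded pose from where the row before left it, along the tool's axes as they then stand; what a row does not reach is not made up. A row lasts 1/10 s, in which the tool goes at most 50 mm and 8.59 degrees, less where a joint would pass 70% of its speed; a pose out of reach is approached as far as the arm can. A call with a gripper value outside its range is refused whole. The fingers move at their own pace and stop on an object; "newtons" is the grip in N (left out, the last holds). Time passes only in rows, so rows that do not move let the fingers close. It gives the time, the measured TCP pose, the force and the opening at its end, in the units of the state.
- manip.sense(): the state, without advancing time (a new reading comes with each control period).
- manip.snapshot(name): name is "side" or "top" or "wrist"; returns a dict with "pixels" (420x560x3 uint8, blue, green, red), "fx", "fy", "cx", "cy" (pixels), "R" (3x3) and "t" (3): a world point X has camera coordinates R X + t. Camera axes: x right, y down, z forward; pixel columns grow to the right and rows downward; lengths in m; the calibration is good to about 2 mm. A picture is of the moment at which its call begins. There is no depth.
- manip.sign_off(): hands the job in, once; it reports no verdict.
The state is a dict: "t": time; "q": joint angles; "qd": joint speeds; "tau": joint torques, N m; "tcp_pos": TCP position; "tool_rot": TCP orientation; "force": force on the tool from outside, world axes, zero at the start; "ft_torque": the same for the moment, N m; "finger_gap": opening from 0.0 (shut) to 1.0 (fully open).
Only numpy, scipy, OpenCV 4.12 (cv2) and the standard library are available. Lean on these libraries where they do the work, as an engineer would, in place of code of your own. Each camera call takes 0.05 s, during which the arm holds its last target.

## Working session

There is one attempt and no reset: what is moved stays moved. The work goes in short steps, Python scripts to look and compute and a tool call to move; the robot and the scene stay as the last step left them, time stands still between calls to the robot, and variables do not carry over. Pictures are saved under pics/ and viewed, and the job is handed in when it is done.

Besides the shell and the picture viewer there is one more tool, called after "Call:" by a JSON object that holds its "op" and its "data". servo_tool: Moves the arm, as the interface text tells. Its arguments: {"type":"object","properties":{"increments":{"type":"array","items":{"type":"object","properties":{"hand":{"type":"number"},"travel":{"type":"array","items":{"type":"number"}},"yaw":{"type":"number"}}}},"newtons":{"type":"number"}},"required":["increments"]}

```bash
mkdir -p pics; ls
cat > h.py <<'E'
import numpy as np, cv2, pickle
from station import manip
def snap(n,name):
    d=manip.snapshot(n); p=np.array(d["pixels"],dtype=np.uint8); cv2.imwrite(f"pics/{name}.png",p)
    pickle.dump({k:(np.array(v) if k in("R","t") else v) for k,v in d.items()},open(f"pics/{name}.pkl","wb")); return d
def load(name): return pickle.load(open(f"pics/{name}.pkl","rb"))
def ray(d,u,v):
    R=np.array(d["R"]);t=np.array(d["t"]); c=-R.T@t
    return c,R.T@np.array([(u-d["cx"])/d["fx"],(v-d["cy"])/d["fy"],1.])
def onz(d,u,v,z):
    c,r=ray(d,u,v); return c+r*(z-c[2])/r[2]
def proj(d,X):
    q=np.array(d["R"])@np.array(X)+np.array(d["t"]); return np.array([d["fx"]*q[0]/q[2]+d["cx"],d["fy"]*q[1]/q[2]+d["cy"]])
def crop(name,x0,y0,x1,y1,k,out):
    p=cv2.imread(f"pics/{name}.png")[y0:y1,x0:x1]; cv2.imwrite(f"pics/{out}.png",cv2.resize(p,None,fx=k,fy=k,interpolation=cv2.INTER_CUBIC))
E
python3 - <<'E'
from h import *
for n in("side","top","wrist"):
    d=snap(n,n+"0"); print(n,d["fx"],-np.array(d["R"]).T@np.array(d["t"]))
s=manip.sense(); print({k:np.round(s[k],3) for k in s})
E
```

```text
pics
side 431.0736785505985 [0.43249524 0.96263154 0.77786018]
top 386.3098049223272 [0.4234855  0.22184745 1.0947237 ]
wrist 323.0682385500966 [0.14573612 0.61339837 0.37179809]
{'t': np.float64(0.15), 'q': array([ 1.024,  0.528,  1.434, -0.   ,  1.181, -0.179]), 'qd': array([-0.001, -0.002, -0.003,  0.   ,  0.002,  0.   ]), 'tau': array([ 1.0000e-03, -4.4275e+01, -1.7828e+01, -0.0000e+00,  6.0000e-03,
       -0.0000e+00]), 'tcp_pos': array([0.224, 0.583, 0.231]), 'tool_rot': array([ 0.183,  0.983, -0.001, -0.   ]), 'force': array([-0.205,  0.189, -0.51 ]), 'ft_torque': array([ 0.051, -0.011, -0.023]), 'finger_gap': np.float64(0.998)}
```

View pics/side0.png

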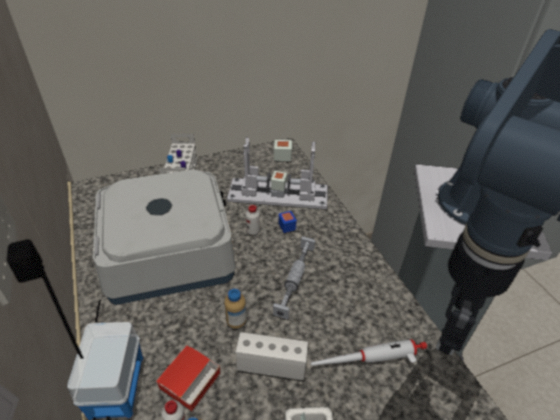

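View pics/top0.png

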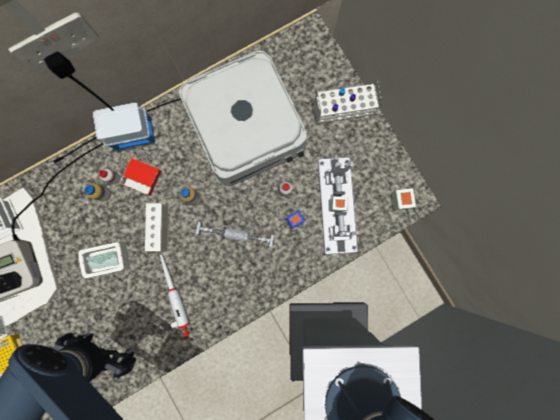

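View pics/wrist0.png

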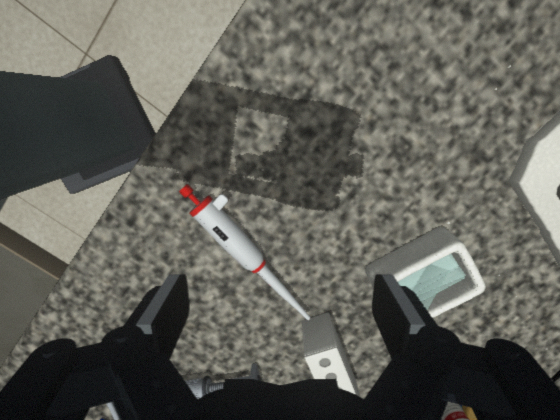

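Run:
```python
from h import *
crop("top0",180,170,300,260,6,"c1"); crop("top0",300,140,380,260,5,"c2"); crop("side0",220,120,340,320,4,"c3")
```

```text
(no output)
```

View pics/c1.png

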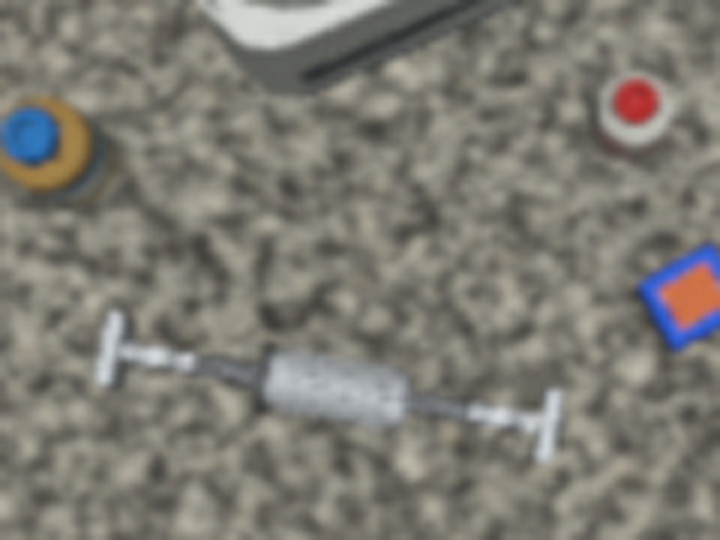

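View pics/c2.png

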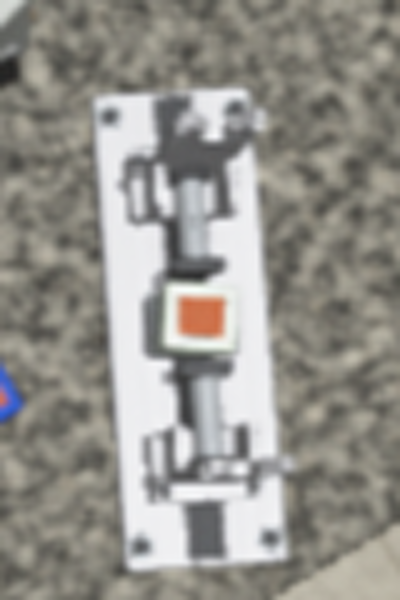

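View pics/c3.png

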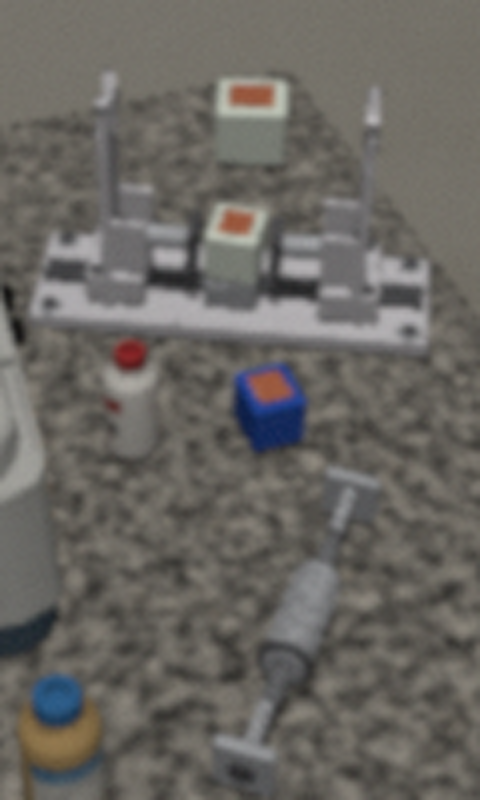

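```bash
cat >> h.py <<'E'
def cu(U,V,x0,y0,k): return (U+.5)/k-.5+x0,(V+.5)/k-.5+y0
E
python3 - <<'E'
from h import *
d=load("top0")
print(proj(d,[0,0,0]),proj(d,[.5,0,0]),proj(d,[.5,.3,0]))
def P(c,U,V,z):
    x0,y0,k={"c1":(180,170,6),"c2":(300,140,5)}[c]
    return onz(d,*cu(U,V,x0,y0,k),z).round(4)
a=P("c1",110,348,.034);b=P("c1",548,426,.034); print("heads",a,b,np.linalg.norm(a-b))
e1=P("c1",268,378,.028);e2=P("c1",405,395,.028);print("sleeve",e1,e2,np.linalg.norm(e1-e2))
cs=[P("c2",*c,.014) for c in [(95,98),(248,90),(287,556),(128,570)]];print("clamp",cs,np.mean(cs,0))
ctr=np.mean(cs,0); y=(cs[0]+cs[1]-cs[2]-cs[3]); print("len",np.linalg.norm(y)/2, "ang",np.degrees(np.arctan2(y[1],y[0])))
bl=[P("c2",*c,.07) for c in [(167,283),(238,290),(238,350),(164,347)]];print("block",np.mean(bl,0))
print("amber",P("c1",30,135,.092),"white",P("c1",635,102,.078),"cuv",onz(d,153,228,.068))
print("blue block",P("c1",692,295,.036))
d2=load("side0")
def S(U,V,z): return onz(d2,*cu(U,V,220,120,4),z).round(4)
print("side: heads",S(245,745,.034),S(352,480,.034),"block top",S(238,220,.07))
print("jaw tops L/R",S(108,80,.17),S(375,95,.17))
E
```

```text
[362.41472874 403.4981351 ] [356.69541699 219.73758818] [251.17896946 220.90532153]
heads [0.4809 0.4435 0.034 ] [0.4431 0.2438 0.034 ] 0.2032459839701636
sleeve [0.4666 0.3722 0.028 ] [0.4581 0.3094 0.028 ] 0.06337262816074457
clamp [array([0.6732, 0.1063, 0.014 ]), array([0.677 , 0.0187, 0.014 ]), array([0.4123, 0.0047, 0.014 ]), array([0.4056, 0.0936, 0.014 ])] [0.542025 0.055825 0.014   ]
len 0.2664846055591204 ang 2.871531578801178
block [0.5402  0.05765 0.07   ]
amber [0.571  0.4671 0.092 ] white [0.585  0.2031 0.078 ] cuv [0.47929913 0.55511925 0.068     ]
blue block [0.5021 0.1773 0.036 ]
side: heads [0.4826 0.442  0.034 ] [0.4453 0.2457 0.034 ] block top [0.5419 0.0536 0.07  ]
jaw tops L/R [0.6283 0.0524 0.17  ] [0.4591 0.0397 0.17  ]
```

Call:
{"op": "servo_tool", "data": {"increments": [{"hand":0,"travel":[-13,-6,0],"yaw":0},{"hand":0,"travel":[-27,-12,0],"yaw":0},{"hand":0,"travel":[-27,-12,0],"yaw":0},{"hand":0,"travel":[-27,-12,0],"yaw":0},{"hand":0,"travel":[-27,-12,0],"yaw":0},{"hand":0,"travel":[-27,-12,0],"yaw":0},{"hand":0,"travel":[-27,-12,0],"yaw":0},{"hand":0,"travel":[-27,-12,0],"yaw":0},{"hand":0,"travel":[-27,-12,0],"yaw":0},{"hand":0,"travel":[-27,-12,0],"yaw":0},{"hand":0,"travel":[-27,-12,0],"yaw":0},{"hand":0,"travel":[-25,-11,0],"yaw":0},{"hand":0,"travel":[0,0,0],"yaw":0}]}}

```text
t: 1.45
tcp_pos: [0.4657, 0.3415, 0.2313]
tool_rot: [0.185, 0.983, -0.0, 0.001]
force: [-0.5, 0.6, 0.1]
finger_gap: 1.002
```

Call:
{"op": "servo_tool", "data": {"increments": [{"hand":0,"travel":[0,0,0],"yaw":4},{"hand":0,"travel":[0,0,0],"yaw":8},{"hand":0,"travel":[0,0,0],"yaw":8},{"hand":0,"travel":[0,0,0],"yaw":8},{"hand":0,"travel":[0,0,0],"yaw":8},{"hand":0,"travel":[0,0,0],"yaw":8},{"hand":0,"travel":[0,0,0],"yaw":8},{"hand":0,"travel":[0,0,0],"yaw":8},{"hand":0,"travel":[0,0,0],"yaw":8},{"hand":0,"travel":[0,0,0],"yaw":8},{"hand":0,"travel":[0,0,0],"yaw":3.6},{"hand":0,"travel":[0,0,0],"yaw":0},{"hand":0,"travel":[0,0,0],"yaw":0}]}}

```text
t: 2.75
tcp_pos: [0.4623, 0.3446, 0.2313]
tool_rot: [0.769, 0.639, -0.0, -0.0]
force: [-0.0, -0.5, 0.4]
finger_gap: 0.999
```

```bash
cat >> h.py <<'E'
def st():
    from scipy.spatial.transform import Rotation as Ro
    s=manip.sense(); R=Ro.from_quat(s["tool_rot"]).as_matrix()
    print("t",round(float(s["t"]),2),"p",np.round(s["tcp_pos"],4),"xang",round(np.degrees(np.arctan2(R[1,0],R[0,0])),2),"tilt",np.round(R[:,2],3),"F",np.round(s["force"],1),"M",np.round(s["ft_torque"],2),"gap",round(float(s["finger_gap"]),3),"q6",round(float(s["q"][5]),2))
    return s,R
E
python3 - <<'E'
from h import *
st(); snap("wrist","w1"); snap("top","t1")
E
```

```text
t 2.75 p [0.4623 0.3446 0.2313] xang 79.43 tilt [-0. -0. -1.] F [-0.  -0.5  0.4] M [-0.   -0.03 -0.02] gap 0.999 q6 0.63
```

View pics/w1.png

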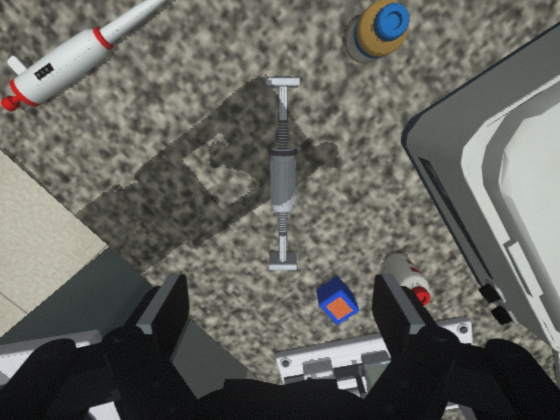

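Run:
```python
from h import *
crop("w1",240,60,330,290,3,"c4")
```

```text
(no output)
```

View pics/c4.png

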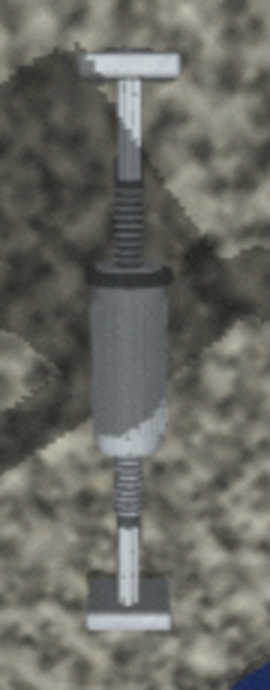

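Run:
```python
from h import *
d=load("w1")
print(-d["R"].T@d["t"])
f=lambda U,V,z: onz(d,*cu(U,V,240,60,3),z)
a=f(129,66,.034); b=f(128,620,.034); print("a",a,"b",b,np.linalg.norm(a-b),"ang",np.degrees(np.arctan2(*(a-b)[[1,0]])),"mid",(a+b)/2)
a=f(129,265,.0335); b=f(129,457,.017); print("collar outer",a,"sleeve other end",b)
```

```text
[0.4759775  0.42663609 0.37258026]
a [0.4818235 0.444459  0.034    ] b [0.44494103 0.24630458 0.034     ] 0.20155766107299247 ang 79.45619584277486 mid [0.46338226 0.34538179 0.034     ]
collar outer [0.47023157 0.3814803  0.0335    ] sleeve other end [0.45660821 0.30681028 0.017     ]
```

Call:
{"op": "servo_tool", "data": {"increments": [{"hand":0,"travel":[0,0,20]},{"hand":0,"travel":[0,0,35]},{"hand":0,"travel":[0,0,40]},{"hand":0,"travel":[0,0,40]},{"hand":0,"travel":[0,0,35]},{"hand":0,"travel":[0,0,25]},{"hand":0,"travel":[0,0,15]},{"hand":0,"travel":[0,0,10]},{"hand":0,"travel":[0,0,5]},{"hand":0,"travel":[0,0,1]},{"hand":0,"travel":[0,0,0]},{"hand":0,"travel":[0,0,0]}], "newtons": 50}}

```text
schema error: expected keys hand, travel, yaw
```

Call:
{"op": "servo_tool", "data": {"increments": [{"hand":0.4},{"hand":0.5},{"hand":0.6},{"hand":0.8},{"hand":1},{"hand":1},{"hand":1},{"hand":1}]}}

```text
schema error: expected keys hand, travel, yaw
```

Run:
```python
from h import *
st(); snap("wrist","w2"); snap("side","s2")
```

```text
t 2.85 p [0.4626 0.3446 0.2313] xang 79.39 tilt [-0. -0. -1.] F [ 0.9 -0.1  0.6] M [-0.04  0.03  0.01] gap 0.998 q6 0.63
```

View pics/w2.png

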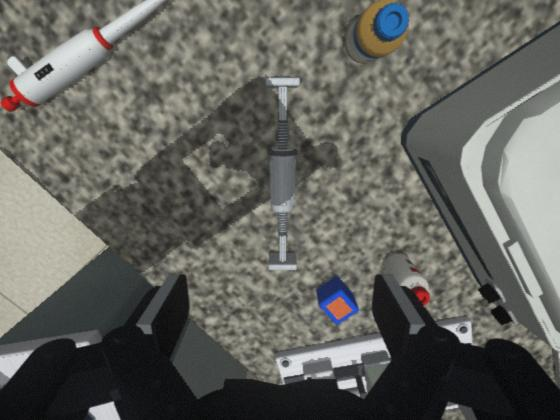

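The calls were refused: every key is needed, and the arm hasn't moved. I'll repeat it with all keys.

Call:
{"op": "servo_tool", "data": {"increments": [{"hand":0,"travel":[0,0,20],"yaw":0},{"hand":0,"travel":[0,0,35],"yaw":0},{"hand":0,"travel":[0,0,40],"yaw":0},{"hand":0,"travel":[0,0,40],"yaw":0},{"hand":0,"travel":[0,0,35],"yaw":0},{"hand":0,"travel":[0,0,25],"yaw":0},{"hand":0,"travel":[0,0,15],"yaw":0},{"hand":0,"travel":[0,0,10],"yaw":0},{"hand":0,"travel":[0,0,6],"yaw":0},{"hand":0,"travel":[0,0,0],"yaw":0},{"hand":0,"travel":[0,0,0],"yaw":0}], "newtons": 50}}

```text
t: 4.05
tcp_pos: [0.4635, 0.345, 0.0063]
tool_rot: [0.77, 0.638, 0.001, 0.0]
force: [0.1, -0.4, 0.1]
finger_gap: 1.003
```

Call:
{"op": "servo_tool", "data": {"increments": [{"hand":0.4,"travel":[0,0,0],"yaw":0},{"hand":0.5,"travel":[0,0,0],"yaw":0},{"hand":0.6,"travel":[0,0,0],"yaw":0},{"hand":0.8,"travel":[0,0,0],"yaw":0},{"hand":1,"travel":[0,0,0],"yaw":0},{"hand":1,"travel":[0,0,0],"yaw":0},{"hand":1,"travel":[0,0,0],"yaw":0},{"hand":1,"travel":[0,0,0],"yaw":0}]}}

```text
t: 4.85
tcp_pos: [0.4632, 0.3447, 0.0058]
tool_rot: [0.77, 0.638, 0.0, 0.0]
force: [-0.8, -0.7, 5.6]
finger_gap: 0.308
```

Run:
```python
from h import *
st(); snap("wrist","w2");
```

```text
t 4.85 p [0.4632 0.3447 0.0058] xang 79.33 tilt [ 0.001  0.    -1.   ] F [-0.8 -0.7  5.6] M [-0.07  0.07 -0.05] gap 0.308 q6 0.63
```

View pics/w2.png

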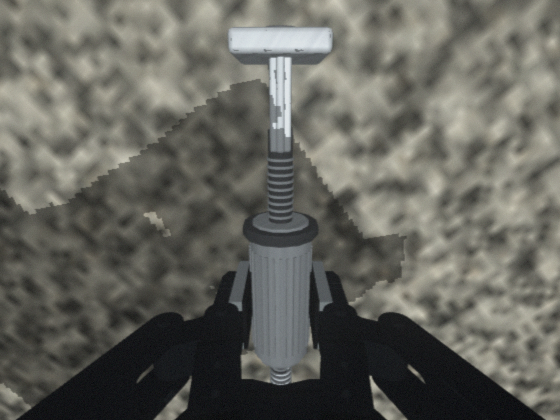

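Call:
{"op": "servo_tool", "data": {"increments": [{"hand":1,"travel":[0,0,-3],"yaw":0},{"hand":1,"travel":[0,0,-7],"yaw":0},{"hand":1,"travel":[0,0,-20],"yaw":0},{"hand":1,"travel":[0,0,-20],"yaw":0},{"hand":1,"travel":[0,0,0],"yaw":0},{"hand":1,"travel":[0,0,0],"yaw":0}]}}

```text
t: 5.5
tcp_pos: [0.4626, 0.3445, 0.0552]
tool_rot: [0.77, 0.638, -0.0, -0.0]
force: [-0.7, -0.0, -4.9]
finger_gap: 0.308
```

Run:
```python
from h import *
st(); snap("wrist","w3"); snap("side","s3")
crop("s3",220,180,380,340,4,"c5")
```

```text
t 5.5 p [0.4626 0.3445 0.0552] xang 79.33 tilt [-0. -0. -1.] F [-0.7 -0.  -4.9] M [-0.04  0.04  0.03] gap 0.308 q6 0.63
```

View pics/w3.png

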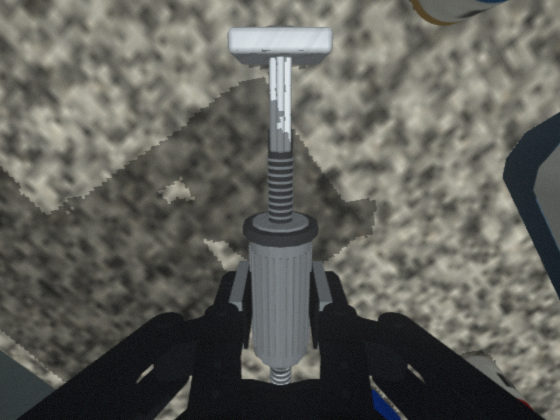

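View pics/c5.png

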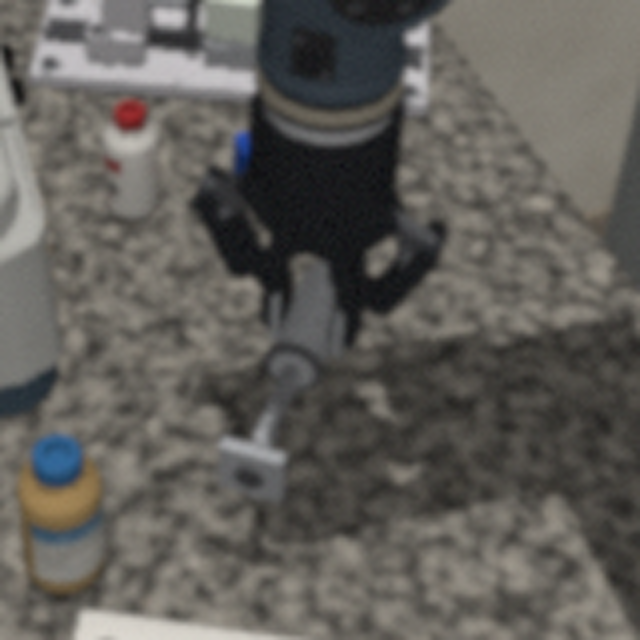

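Call:
{"op": "servo_tool", "data": {"increments": [{"hand":1,"travel":[0,0,-10],"yaw":0},{"hand":1,"travel":[0,0,-20],"yaw":0},{"hand":1,"travel":[0,0,-20],"yaw":0},{"hand":1,"travel":[0,0,-20],"yaw":3},{"hand":1,"travel":[0,0,-20],"yaw":6},{"hand":1,"travel":[0,0,-20],"yaw":6},{"hand":1,"travel":[0,0,-20],"yaw":6},{"hand":1,"travel":[0,0,-20],"yaw":6},{"hand":1,"travel":[0,0,-15],"yaw":6},{"hand":1,"travel":[0,0,-5],"yaw":6},{"hand":1,"travel":[0,0,0],"yaw":6},{"hand":1,"travel":[0,0,0],"yaw":6},{"hand":1,"travel":[0,0,0],"yaw":6},{"hand":1,"travel":[0,0,0],"yaw":6},{"hand":1,"travel":[0,0,0],"yaw":6},{"hand":1,"travel":[0,0,0],"yaw":4},{"hand":1,"travel":[0,0,0],"yaw":3.4},{"hand":1,"travel":[0,0,0],"yaw":0}]}}

```text
t: 7.4
tcp_pos: [0.4622, 0.3443, 0.225]
tool_rot: [1.0, 0.026, -0.001, 0.0]
force: [-0.3, -0.3, -4.0]
finger_gap: 0.309
```

Call:
{"op": "servo_tool", "data": {"increments": [{"hand":1,"travel":[0,0,0],"yaw":0},{"hand":1,"travel":[4,10,0],"yaw":0},{"hand":1,"travel":[6,20,0],"yaw":0},{"hand":1,"travel":[6,20,0],"yaw":0},{"hand":1,"travel":[6,20,0],"yaw":0},{"hand":1,"travel":[6,20,0],"yaw":0},{"hand":1,"travel":[6,20,0],"yaw":0},{"hand":1,"travel":[6,20,0],"yaw":0},{"hand":1,"travel":[4,20,0],"yaw":0},{"hand":1,"travel":[2,10,0],"yaw":0},{"hand":1,"travel":[0,0,0],"yaw":0},{"hand":1,"travel":[0,0,0],"yaw":0}]}}

```text
t: 8.6
tcp_pos: [0.5168, 0.1873, 0.2253]
tool_rot: [1.0, 0.025, -0.0, -0.0]
force: [0.2, 0.6, -3.1]
finger_gap: 0.305
```

Run:
```python
from h import *
st(); snap("wrist","w4"); snap("side","s4"); snap("top","t4")
```

```text
t 8.6 p [0.5168 0.1873 0.2253] xang 2.9 tilt [-0.     0.001 -1.   ] F [ 0.2  0.6 -3.1] M [-0.    0.01 -0.04] gap 0.305 q6 1.66
```

View pics/w4.png

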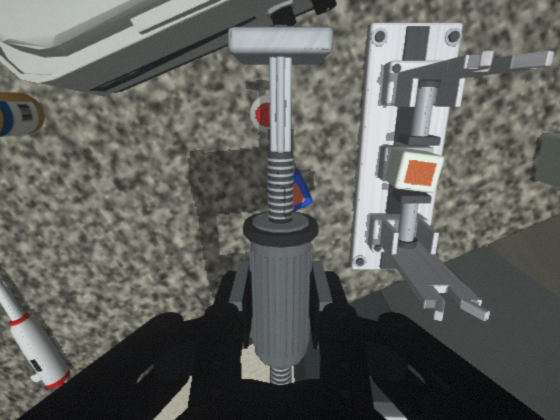

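View pics/s4.png

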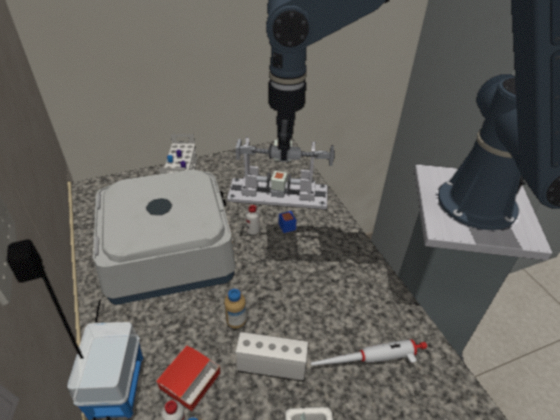

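View pics/t4.png

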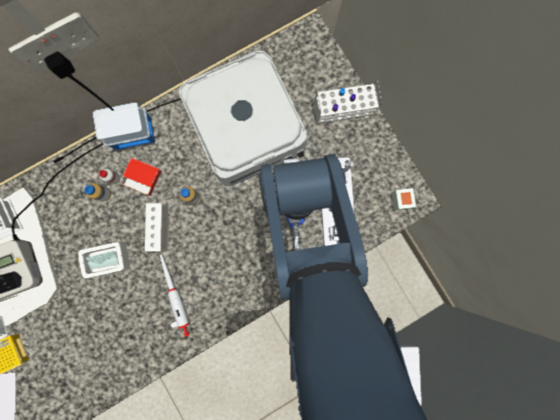

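Run:
```python
from h import *
crop("w4",360,10,560,130,4,"c6");crop("w4",345,210,505,330,5,"c7")
```

```text
(no output)
```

View pics/c6.png

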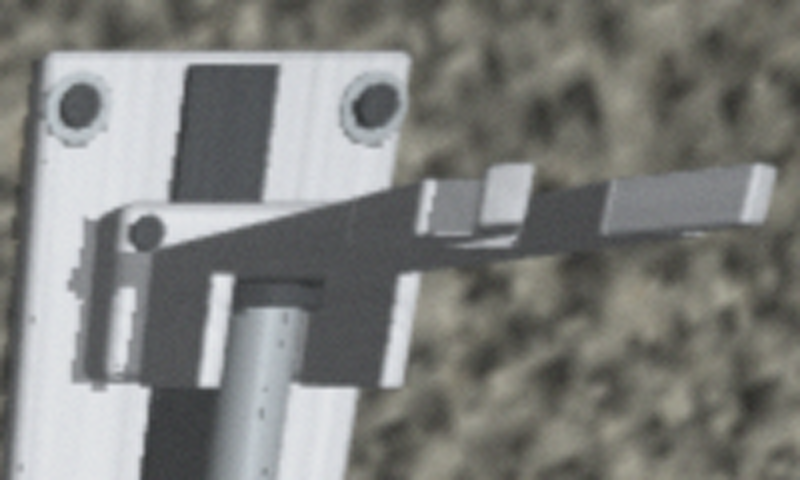

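View pics/c7.png

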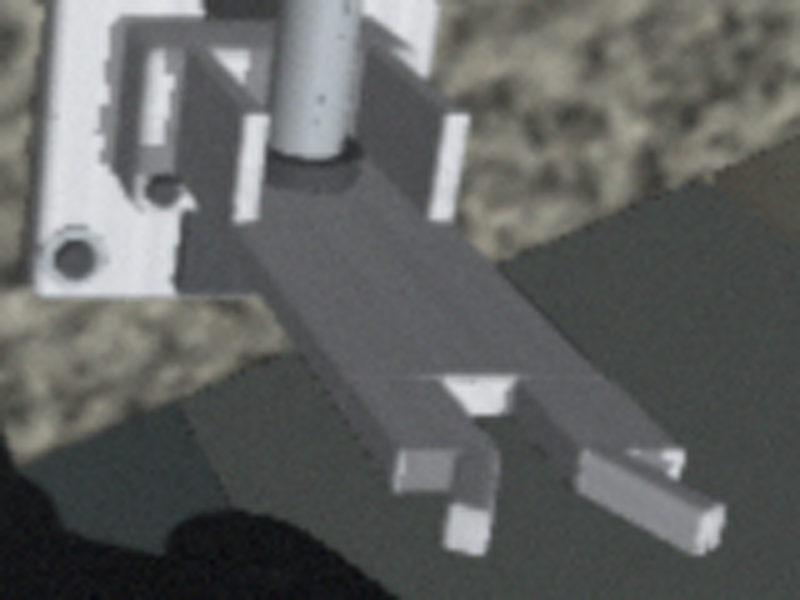

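Run:
```python
from h import *
d=load("w4"); print("cam",-d["R"].T@d["t"])
N=lambda U,V,z: onz(d,*cu(U,V,345,210,5),z)
F=lambda U,V,z: onz(d,*cu(U,V,360,10,4),z)
def pr(n,*p): print(n,*[np.round(q[:2]*1000,1) for q in p],"w",np.linalg.norm(p[0]-p[1]).round(4),"mid",((p[0]+p[1])/2).round(4)[:2])
pr("near floor inner",N(441,376,.135),N(518,376,.135))
pr("near tops inner corners lower edge(outer)",N(488,555,.170),N(697,553,.170))
pr("near tops upper",N(490,507,.170),N(705,507,.170))
pr("near L top outer",N(445,550,.170),N(450,505,.170))
pr("far floor",F(455,243,.135),F(520,238,.135))
pr("far tops upper(outer)",F(535,165,.170),F(755,165,.170))
pr("far tops lower(inner)",F(522,205,.170),F(740,224,.170))
cs=[F(45,53,.014),F(410,53,.014)]; pr("clamp far edge",*cs)
m=(cs[0]+cs[1])/2; print(m)
```

```text
cam [0.59778767 0.19217811 0.36663051]
near floor inner [462.3  60.2] [463.   47.6] w 0.0126 mid [0.4627 0.0539]
near tops inner corners lower edge(outer) [453.7  67.3] [455.6  37.1] w 0.0302 mid [0.4547 0.0522]
near tops upper [461.9  68.8] [463.4  38. ] w 0.0308 mid [0.4627 0.0534]
near L top outer [454.3  73.7] [461.9  74.6] w 0.0077 mid [0.4581 0.0741]
far floor [623.9  66.1] [625.2  55.6] w 0.0106 mid [0.6246 0.0609]
far tops upper(outer) [630.3  76.6] [631.8  46.4] w 0.0302 mid [0.6311 0.0615]
far tops lower(inner) [625.3  77.1] [624.4  46.1] w 0.031 mid [0.6248 0.0616]
clamp far edge [674.2 108.9] [678.6  21.3] w 0.0878 mid [0.6764 0.0651]
[0.67641009 0.06508309 0.014     ]
```

Call:
{"op": "servo_tool", "data": {"increments": [{"hand":1,"travel":[2,10,0],"yaw":0},{"hand":1,"travel":[3,20,0],"yaw":0},{"hand":1,"travel":[3,20,0],"yaw":0},{"hand":1,"travel":[3,20,0],"yaw":0},{"hand":1,"travel":[3,20,0],"yaw":0},{"hand":1,"travel":[3,20,0],"yaw":0},{"hand":1,"travel":[2.6,15,0],"yaw":0},{"hand":1,"travel":[0,6.4,0],"yaw":0},{"hand":1,"travel":[0,0,0],"yaw":0},{"hand":1,"travel":[0,0,0],"yaw":0}]}}

```text
t: 9.75
tcp_pos: [0.5429, 0.0574, 0.2253]
tool_rot: [1.0, 0.026, -0.0, -0.0]
force: [0.3, -0.0, -3.9]
finger_gap: 0.309
```

Run:
```python
from h import *
st(); snap("wrist","w5"); snap("side","s5");crop("s5",220,110,360,220,5,"c8")
d=load("w5"); print("cam",-d["R"].T@d["t"])
```

```text
t 9.75 p [0.5429 0.0574 0.2253] xang 2.93 tilt [-0.     0.001 -1.   ] F [ 0.3 -0.  -3.9] M [-0.02 -0.05  0.04] gap 0.309 q6 1.42
cam [0.62392668 0.06236923 0.36654001]
```

View pics/w5.png

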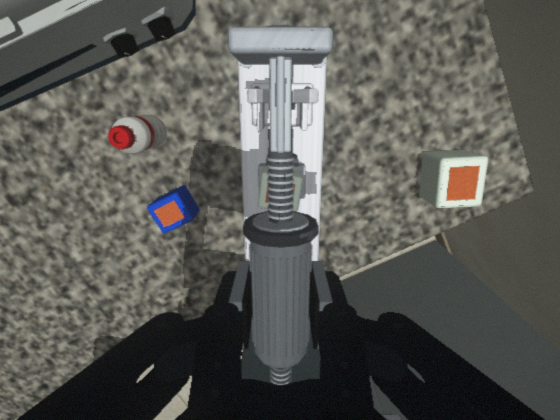

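View pics/c8.png

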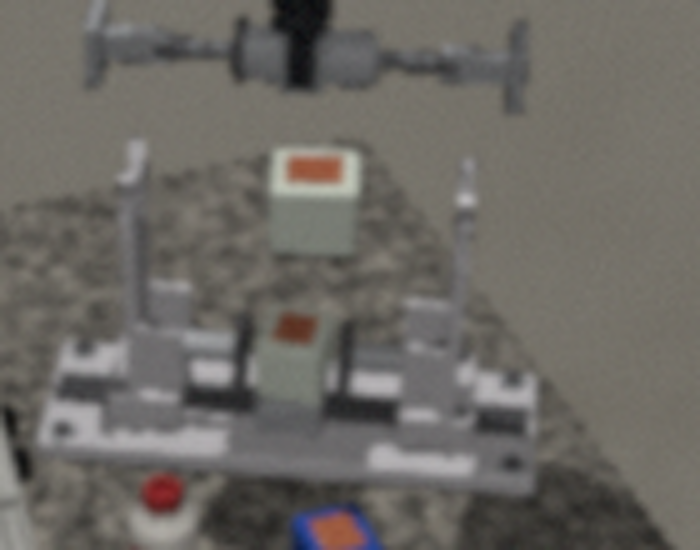

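Call:
{"op": "servo_tool", "data": {"increments": [{"hand":1,"travel":[0,0,10],"yaw":0},{"hand":1,"travel":[0,0,15],"yaw":0},{"hand":1,"travel":[0,0,15],"yaw":0},{"hand":1,"travel":[0,0,10],"yaw":0},{"hand":1,"travel":[0,0,5],"yaw":0},{"hand":1,"travel":[0,0,0],"yaw":0},{"hand":1,"travel":[0,0,0],"yaw":0}]}}

```text
t: 10.55
tcp_pos: [0.5436, 0.057, 0.1705]
tool_rot: [1.0, 0.026, 0.0, 0.0]
force: [0.5, -0.2, -3.0]
finger_gap: 0.307
```

Run:
```python
from h import *
st(); snap("wrist","w6"); snap("side","s6");crop("s6",220,110,360,220,5,"c9");crop("w6",200,10,360,130,5,"c10")
```

```text
t 10.55 p [0.5436 0.057  0.1705] xang 2.94 tilt [ 0.001 -0.    -1.   ] F [ 0.5 -0.2 -3. ] M [-0.02  0.01 -0.01] gap 0.307 q6 1.42
```

View pics/c9.png

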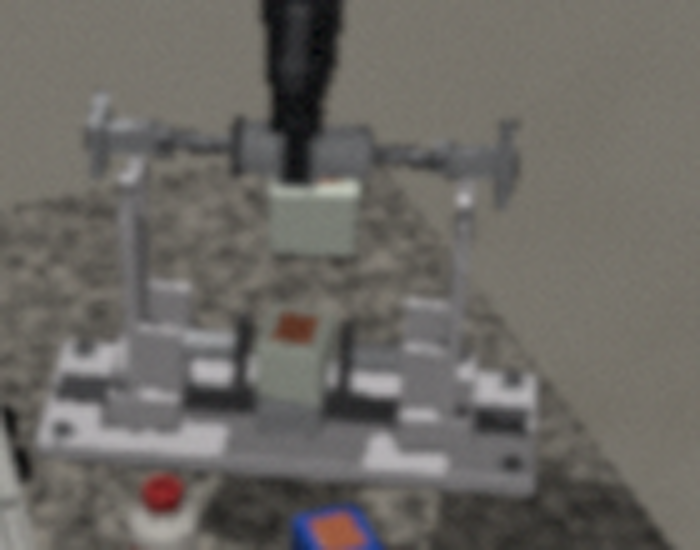

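View pics/c10.png

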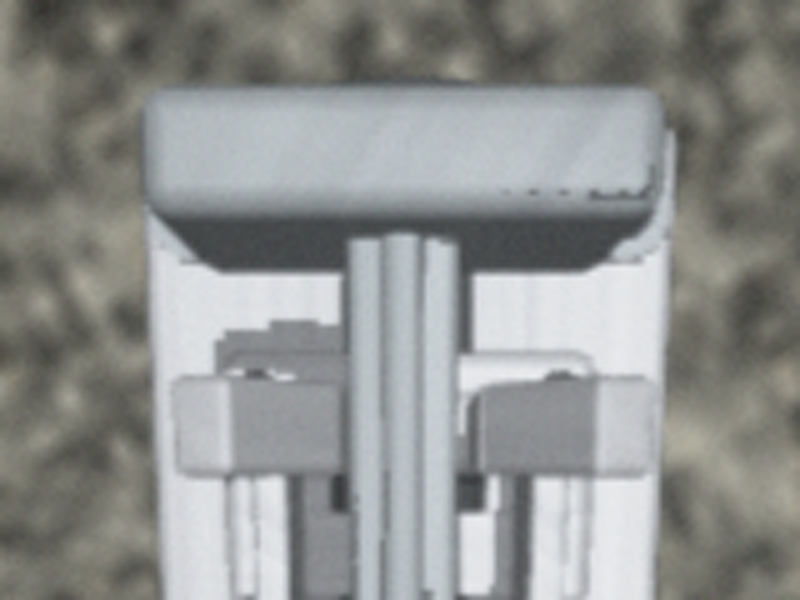

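Call:
{"op": "servo_tool", "data": {"increments": [{"hand":1,"travel":[0,0.7,5],"yaw":0},{"hand":1,"travel":[0,0,8],"yaw":0},{"hand":1,"travel":[0,0,8],"yaw":0},{"hand":1,"travel":[0,0,6],"yaw":0},{"hand":1,"travel":[0,0,4],"yaw":0},{"hand":1,"travel":[0,0,2],"yaw":0},{"hand":1,"travel":[0,0,1],"yaw":0},{"hand":1,"travel":[0,0,0],"yaw":0},{"hand":1,"travel":[0,0,0],"yaw":0}]}}

```text
t: 11.55
tcp_pos: [0.5435, 0.0562, 0.1365]
tool_rot: [1.0, 0.026, 0.0, 0.0]
force: [0.1, 0.5, -2.5]
finger_gap: 0.309
```

Run:
```python
from h import *
st(); snap("wrist","w7"); snap("side","s7");crop("s7",220,110,360,220,5,"c11");crop("w7",200,10,360,130,5,"c12")
```

```text
t 11.55 p [0.5435 0.0562 0.1365] xang 2.93 tilt [ 0.001 -0.    -1.   ] F [ 0.1  0.5 -2.5] M [-0.04 -0.03  0.02] gap 0.309 q6 1.42
```

View pics/c11.png

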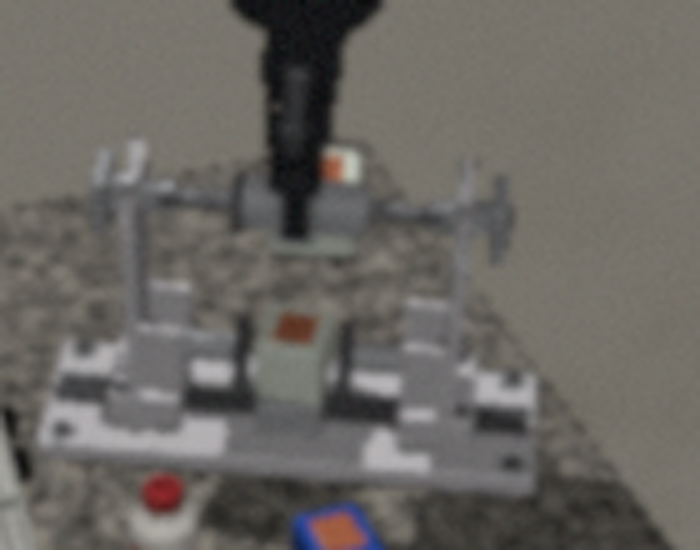

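View pics/c12.png

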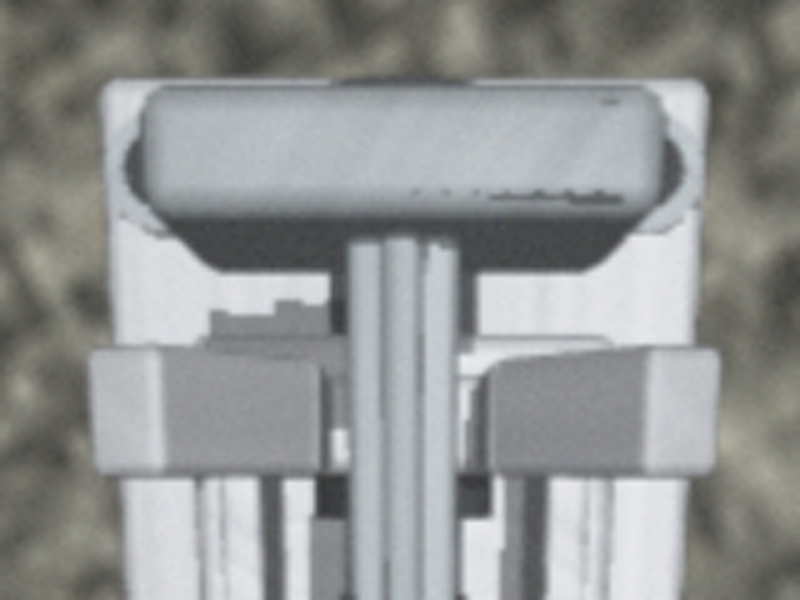

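Call:
{"op": "servo_tool", "data": {"increments": [{"hand":1,"travel":[0,0,1],"yaw":0},{"hand":1,"travel":[0,0,0.5],"yaw":0},{"hand":1,"travel":[0,0,0],"yaw":0},{"hand":1,"travel":[0,0,0],"yaw":0}]}}

```text
t: 12.05
tcp_pos: [0.5432, 0.0562, 0.1348]
tool_rot: [1.0, 0.026, -0.0, 0.0]
force: [0.0, -0.3, -3.2]
finger_gap: 0.306
```

Call:
{"op": "servo_tool", "data": {"increments": [{"hand":1,"travel":[0,0,0.5],"yaw":0},{"hand":1,"travel":[0,0,0.5],"yaw":0},{"hand":1,"travel":[0,0,0],"yaw":0},{"hand":1,"travel":[0,0,0],"yaw":0}]}}

```text
t: 12.45
tcp_pos: [0.5433, 0.0562, 0.134]
tool_rot: [1.0, 0.026, 0.0, 0.0]
force: [0.8, 0.0, -1.6]
finger_gap: 0.308
```

Contact is just beginning. I'll open gently here and leave the tie in the forks.

Call:
{"op": "servo_tool", "data": {"increments": [{"hand":1,"travel":[0,0,0.5],"yaw":0},{"hand":0.6,"travel":[0,0,0],"yaw":0},{"hand":0.5,"travel":[0,0,0],"yaw":0},{"hand":0.3,"travel":[0,0,0],"yaw":0},{"hand":0.1,"travel":[0,0,0],"yaw":0},{"hand":0,"travel":[0,0,0],"yaw":0},{"hand":0,"travel":[0,0,0],"yaw":0},{"hand":0,"travel":[0,0,0],"yaw":0},{"hand":0,"travel":[0,0,0],"yaw":0}]}}

```text
t: 13.35
tcp_pos: [0.5432, 0.0562, 0.1333]
tool_rot: [1.0, 0.026, -0.0, -0.0]
force: [0.3, -0.1, 0.4]
finger_gap: 0.997
```

Run:
```python
from h import *
st(); snap("wrist","w8"); snap("side","s8");crop("s8",220,110,360,220,5,"c13")
```

```text
t 13.35 p [0.5432 0.0562 0.1333] xang 2.93 tilt [-0.  0. -1.] F [ 0.3 -0.1  0.4] M [ 0.03 -0.01 -0.04] gap 0.997 q6 1.42
```

View pics/c13.png

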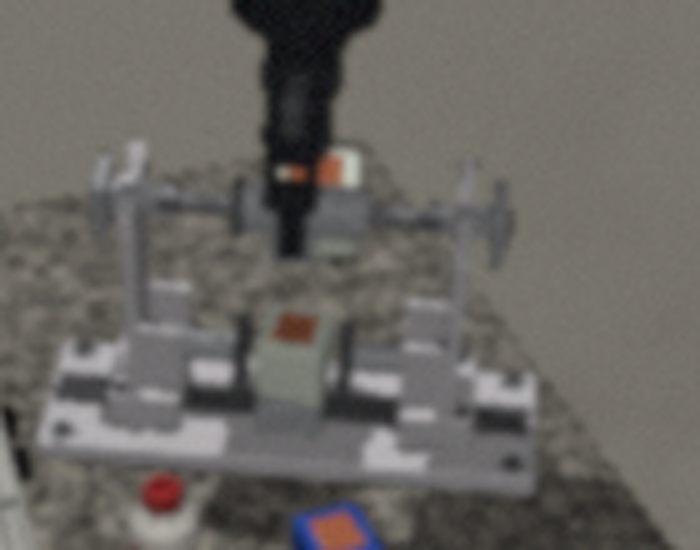

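View pics/w8.png

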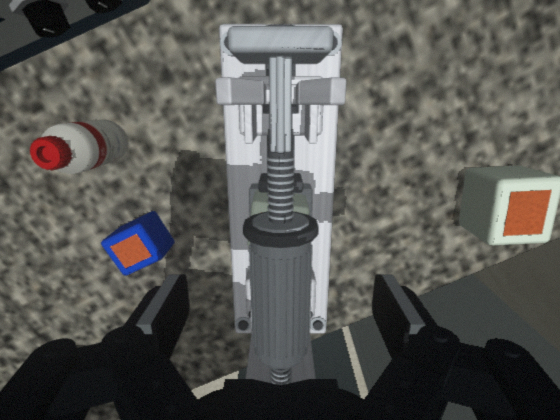

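Call:
{"op": "servo_tool", "data": {"increments": [{"hand":0,"travel":[0,0,4],"yaw":0},{"hand":0,"travel":[0,-4,6],"yaw":0},{"hand":0,"travel":[0,-8,0],"yaw":0},{"hand":0,"travel":[0,-8,0],"yaw":0},{"hand":0,"travel":[0,-5,0],"yaw":0},{"hand":0,"travel":[0,-2,0],"yaw":0},{"hand":0,"travel":[0,0,0],"yaw":0},{"hand":0,"travel":[0,0,0],"yaw":0}]}}

```text
t: 14.25
tcp_pos: [0.542, 0.0832, 0.1234]
tool_rot: [1.0, 0.026, 0.0, 0.0]
force: [-0.1, 0.9, -0.1]
finger_gap: 0.999
```

Call:
{"op": "servo_tool", "data": {"increments": [{"hand":0,"travel":[0,-1,0],"yaw":0},{"hand":0,"travel":[0,-1,0],"yaw":0},{"hand":0,"travel":[0,0,0],"yaw":0}]}}

```text
t: 14.55
tcp_pos: [0.5418, 0.0851, 0.1233]
tool_rot: [1.0, 0.025, 0.0, 0.0]
force: [-0.2, -0.2, 0.2]
finger_gap: 0.998
```

Run:
```python
from h import *
st(); snap("wrist","w9")
```

```text
t 14.55 p [0.5418 0.0851 0.1233] xang 2.92 tilt [ 0. -0. -1.] F [-0.2 -0.2  0.2] M [-0.01 -0.03  0.01] gap 0.998 q6 1.47
```

View pics/w9.png

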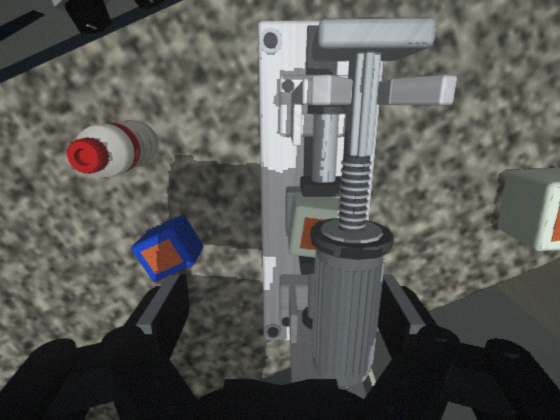

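Call:
{"op": "servo_tool", "data": {"increments": [{"hand":0,"travel":[0,-1,0],"yaw":0},{"hand":0,"travel":[0,-1,0],"yaw":0},{"hand":0,"travel":[0,0,0],"yaw":0}]}}

```text
t: 14.9
tcp_pos: [0.5418, 0.0869, 0.1233]
tool_rot: [1.0, 0.026, 0.0, 0.0]
force: [-0.1, -1.9, -0.4]
finger_gap: 0.998
```

Call:
{"op": "servo_tool", "data": {"increments": [{"hand":0,"travel":[0,-1,0],"yaw":0},{"hand":0,"travel":[0,-1,0],"yaw":0},{"hand":0,"travel":[0,0,0],"yaw":0}]}}

```text
t: 15.2
tcp_pos: [0.5417, 0.0872, 0.123]
tool_rot: [1.0, 0.026, -0.0, 0.002]
force: [0.9, -8.7, -1.8]
finger_gap: 1.003
```

Call:
{"op": "servo_tool", "data": {"increments": [{"hand":0,"travel":[0,-1.5,0],"yaw":0},{"hand":0,"travel":[0,-1.5,0],"yaw":0},{"hand":0,"travel":[0,0,0],"yaw":0}]}}

```text
t: 15.5
tcp_pos: [0.5417, 0.0875, 0.1228]
tool_rot: [1.0, 0.027, -0.0, 0.004]
force: [-0.2, -18.3, -4.1]
finger_gap: 1.0
```

Call:
{"op": "servo_tool", "data": {"increments": [{"hand":0,"travel":[0,0,2],"yaw":0},{"hand":0,"travel":[0,0,2],"yaw":0},{"hand":0,"travel":[0,0,2],"yaw":0}]}}

```text
t: 15.8
tcp_pos: [0.5432, 0.0869, 0.1187]
tool_rot: [1.0, 0.027, 0.001, 0.005]
force: [-0.4, -19.4, 8.6]
finger_gap: 1.002
```

Run:
```python
from h import *
st(); snap("wrist","w10")
```

```text
t 15.8 p [0.5432 0.0869 0.1187] xang 3.11 tilt [ 0.003 -0.009 -1.   ] F [ -0.4 -19.4   8.6] M [-3.23  0.09 -0.04] gap 1.002 q6 1.49
```

View pics/w10.png

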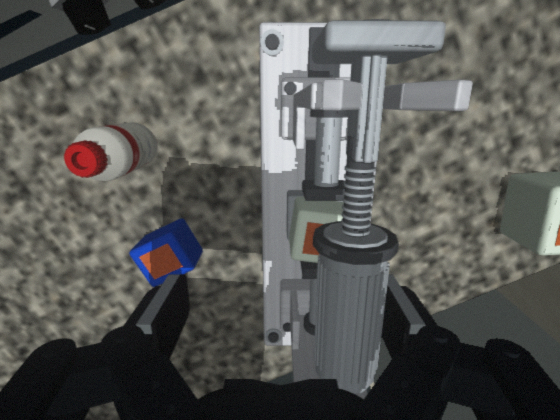

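Call:
{"op": "servo_tool", "data": {"increments": [{"hand":0,"travel":[0,0,2],"yaw":0},{"hand":0,"travel":[0,0,2],"yaw":0},{"hand":0,"travel":[0,0,2],"yaw":0},{"hand":0,"travel":[0,0,2],"yaw":0},{"hand":0,"travel":[0,0,0],"yaw":0}]}}

```text
t: 16.35
tcp_pos: [0.5445, 0.0864, 0.1113]
tool_rot: [1.0, 0.027, 0.003, 0.005]
force: [1.0, -20.9, 8.7]
finger_gap: 0.997
```

Run:
```python
from h import *
st(); snap("wrist","w11"); snap("side","s11");crop("s11",220,110,360,220,5,"c14")
```

```text
t 16.35 p [0.5445 0.0864 0.1113] xang 3.12 tilt [ 0.006 -0.01  -1.   ] F [  1.  -20.9   8.7] M [-3.26 -0.05 -0.03] gap 0.997 q6 1.48
```

View pics/w11.png

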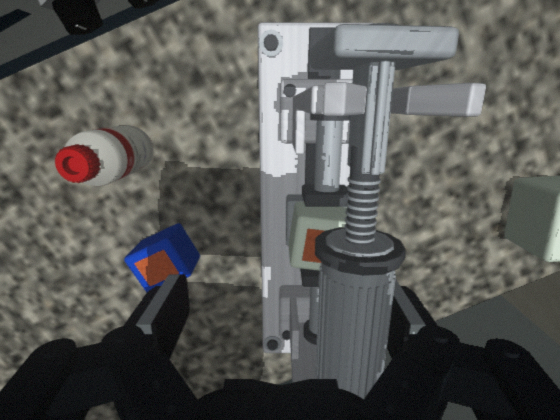

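View pics/c14.png

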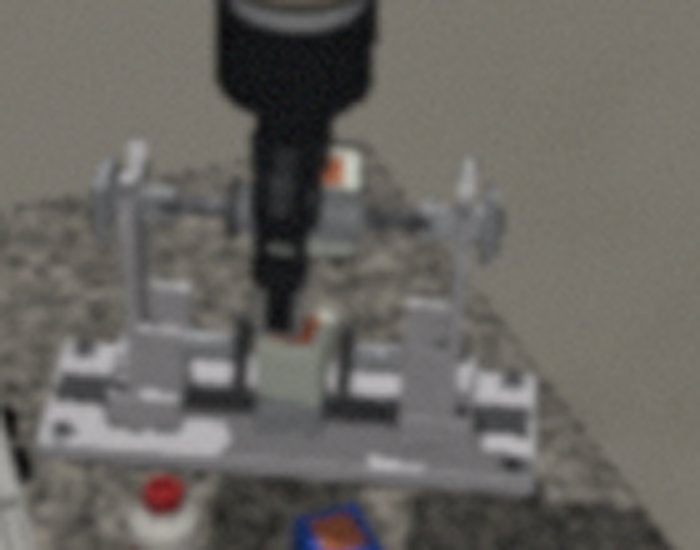

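Call:
{"op": "servo_tool", "data": {"increments": [{"hand":0,"travel":[0,0,2],"yaw":0},{"hand":0,"travel":[0,0,2],"yaw":0},{"hand":0,"travel":[0,0,2],"yaw":0},{"hand":0,"travel":[0,0,2],"yaw":0},{"hand":0,"travel":[0,0,0],"yaw":0}]}}

```text
t: 16.95
tcp_pos: [0.5449, 0.0859, 0.1034]
tool_rot: [1.0, 0.027, 0.003, 0.005]
force: [0.2, -23.3, 10.0]
finger_gap: 1.0
```

Call:
{"op": "servo_tool", "data": {"increments": [{"hand":0,"travel":[0,5,0],"yaw":0},{"hand":0,"travel":[0,6,0],"yaw":0},{"hand":0,"travel":[0,0,-8],"yaw":0},{"hand":0,"travel":[0,0,-10],"yaw":0},{"hand":0,"travel":[0,0,-4],"yaw":0},{"hand":0,"travel":[0,0,0],"yaw":0},{"hand":0,"travel":[0,0,0],"yaw":0}]}}

```text
t: 17.65
tcp_pos: [0.5419, 0.0817, 0.1235]
tool_rot: [1.0, 0.026, 0.0, -0.0]
force: [-0.4, -0.2, -0.7]
finger_gap: 1.003
```

Run:
```python
from h import *
st(); snap("wrist","w12"); snap("side","s12");crop("s12",220,110,360,220,5,"c15")
```

```text
t 17.65 p [0.5419 0.0817 0.1235] xang 2.96 tilt [ 0.  0. -1.] F [-0.4 -0.2 -0.7] M [ 0.03 -0.04 -0.01] gap 1.003 q6 1.46
```

View pics/w12.png

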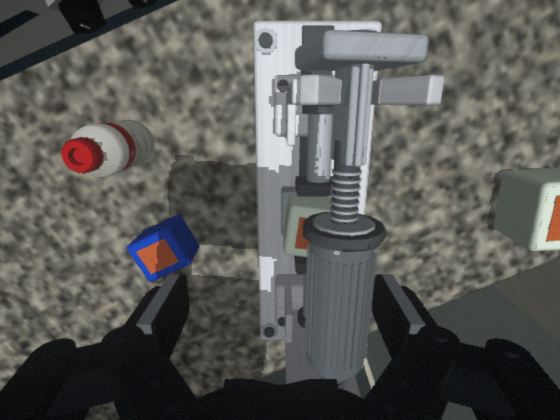

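View pics/c15.png

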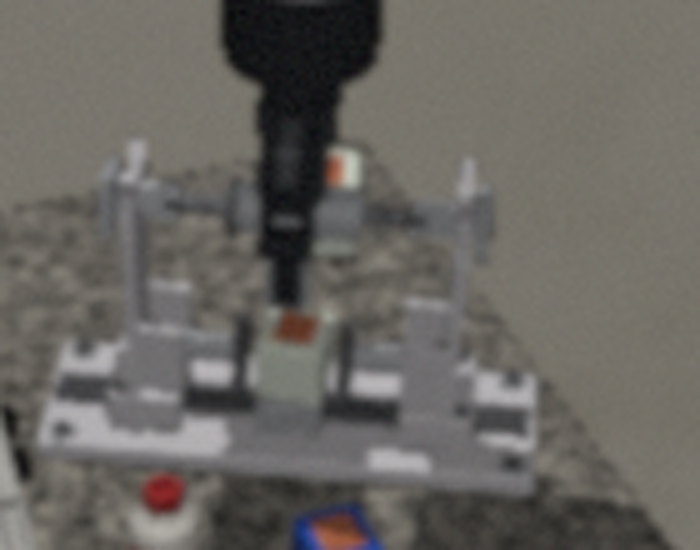

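Call:
{"op": "servo_tool", "data": {"increments": [{"hand":0,"travel":[0,-5,0],"yaw":0},{"hand":0,"travel":[0,-4,0],"yaw":0},{"hand":0,"travel":[0,-2,0],"yaw":0},{"hand":0,"travel":[0,-1,0],"yaw":0},{"hand":0,"travel":[0,0,0],"yaw":0},{"hand":0,"travel":[0,0,2],"yaw":0},{"hand":0,"travel":[0,0,2],"yaw":0},{"hand":0,"travel":[0,0,2],"yaw":0},{"hand":0,"travel":[0,0,0],"yaw":0}]}}

```text
t: 18.65
tcp_pos: [0.5423, 0.0869, 0.1187]
tool_rot: [1.0, 0.027, 0.0, 0.006]
force: [-3.0, -21.3, 10.4]
finger_gap: 0.997
```

Call:
{"op": "servo_tool", "data": {"increments": [{"hand":0,"travel":[0,0,2],"yaw":0},{"hand":0,"travel":[0,0,2],"yaw":0},{"hand":0,"travel":[0,0,2],"yaw":0},{"hand":0,"travel":[0,0,2],"yaw":0}]}}

```text
t: 19.05
tcp_pos: [0.5427, 0.0864, 0.1111]
tool_rot: [1.0, 0.027, 0.001, 0.006]
force: [-3.5, -24.1, 12.4]
finger_gap: 0.996
```

Run:
```python
from h import *
st(); snap("wrist","w13"); snap("side","s13");crop("s13",220,110,360,220,5,"c16")
```

```text
t 19.05 p [0.5427 0.0864 0.1111] xang 3.15 tilt [ 0.002 -0.012 -1.   ] F [ -3.5 -24.1  12.4] M [-3.97  0.4  -0.24] gap 0.996 q6 1.49
```

View pics/w13.png

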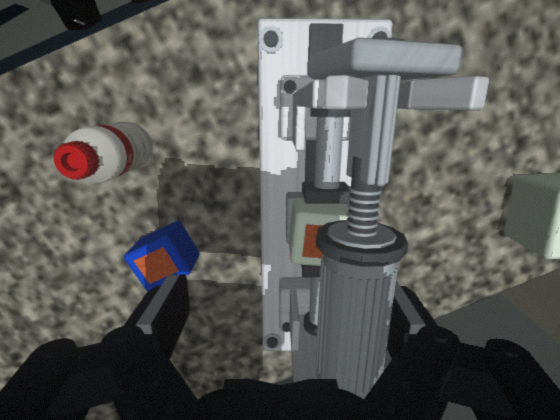

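View pics/c16.png

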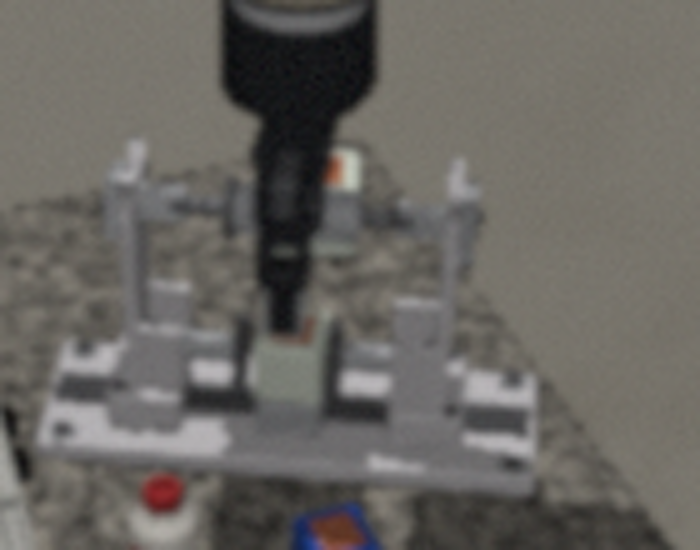

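Call:
{"op": "servo_tool", "data": {"increments": [{"hand":0,"travel":[0,-0.5,2],"yaw":0},{"hand":0,"travel":[0,-0.5,2],"yaw":0},{"hand":0,"travel":[0,0,2],"yaw":0},{"hand":0,"travel":[0,0,2],"yaw":0}]}}

```text
t: 19.55
tcp_pos: [0.5442, 0.0863, 0.1036]
tool_rot: [1.0, 0.028, 0.002, 0.007]
force: [-1.6, -28.2, 14.2]
finger_gap: 0.999
```

Call:
{"op": "servo_tool", "data": {"increments": [{"hand":0,"travel":[0,5,0],"yaw":0},{"hand":0,"travel":[0,8,0],"yaw":0},{"hand":0,"travel":[0,0,-8],"yaw":0},{"hand":0,"travel":[0,0,-10],"yaw":0},{"hand":0,"travel":[0,0,-4],"yaw":0},{"hand":0,"travel":[0,0,0],"yaw":0},{"hand":0,"travel":[0,0,0],"yaw":0}]}}

```text
t: 20.25
tcp_pos: [0.5419, 0.0818, 0.1235]
tool_rot: [1.0, 0.026, 0.0, -0.0]
force: [0.1, 0.1, -0.1]
finger_gap: 0.999
```

Run:
```python
from h import *
st(); snap("wrist","w14"); snap("side","s14");crop("s14",220,110,360,220,5,"c17")
```

```text
t 20.25 p [0.5419 0.0818 0.1235] xang 2.97 tilt [ 0.  0. -1.] F [ 0.1  0.1 -0.1] M [ 0.    0.03 -0.  ] gap 0.999 q6 1.46
```

View pics/w14.png

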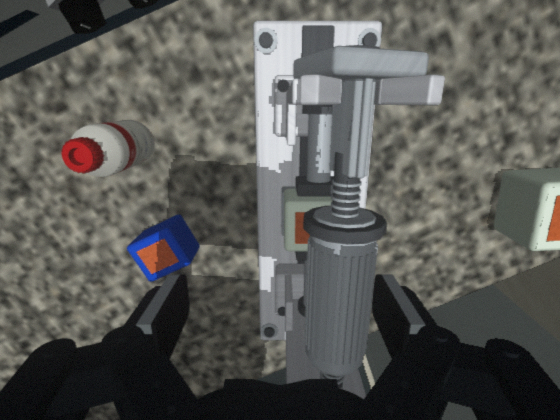

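View pics/c17.png

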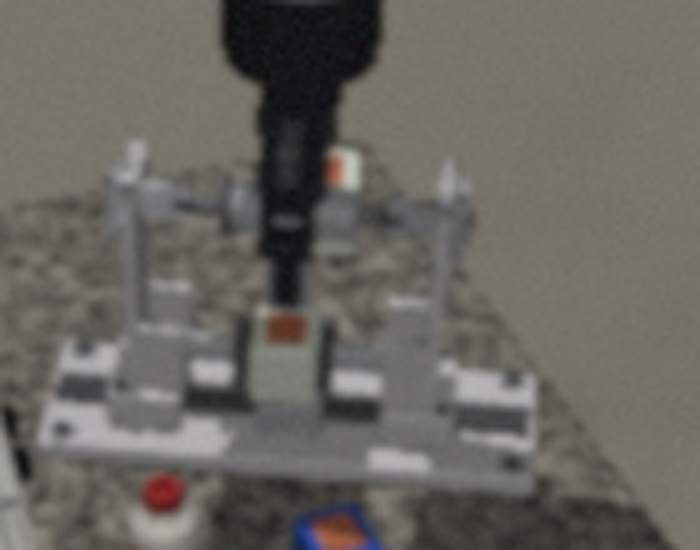

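Call:
{"op": "servo_tool", "data": {"increments": [{"hand":0,"travel":[0,-5,0],"yaw":0},{"hand":0,"travel":[0,-4,0],"yaw":0},{"hand":0,"travel":[0,-3,0],"yaw":0},{"hand":0,"travel":[0,-2,0],"yaw":0},{"hand":0,"travel":[0,0,0],"yaw":0},{"hand":0,"travel":[0,0,2],"yaw":0},{"hand":0,"travel":[0,0,2],"yaw":0},{"hand":0,"travel":[0,0,0],"yaw":0}]}}

```text
t: 21.15
tcp_pos: [0.5423, 0.0869, 0.1211]
tool_rot: [1.0, 0.028, 0.0, 0.007]
force: [-4.0, -28.6, 12.2]
finger_gap: 0.995
```

Call:
{"op": "servo_tool", "data": {"increments": [{"hand":0,"travel":[0,0,2],"yaw":0},{"hand":0,"travel":[0,0,2],"yaw":0},{"hand":0,"travel":[0,0,0],"yaw":0}]}}

```text
t: 21.45
tcp_pos: [0.5423, 0.0863, 0.118]
tool_rot: [1.0, 0.028, 0.0, 0.008]
force: [-5.1, -30.4, 18.2]
finger_gap: 1.002
```

Run:
```python
from h import *
st(); snap("wrist","w15"); snap("side","s15");crop("s15",220,110,360,220,5,"c18");crop("w15",230,20,470,220,3,"c18w")
```

```text
t 21.45 p [0.5423 0.0863 0.118 ] xang 3.22 tilt [ 0.001 -0.016 -1.   ] F [ -5.1 -30.4  18.2] M [-5.3   0.77 -0.41] gap 1.002 q6 1.49
```

View pics/c18w.png

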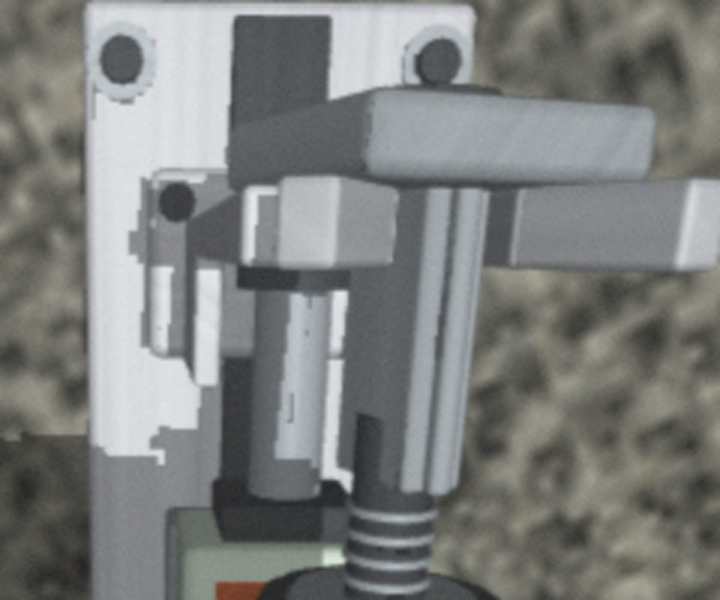

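View pics/c18.png

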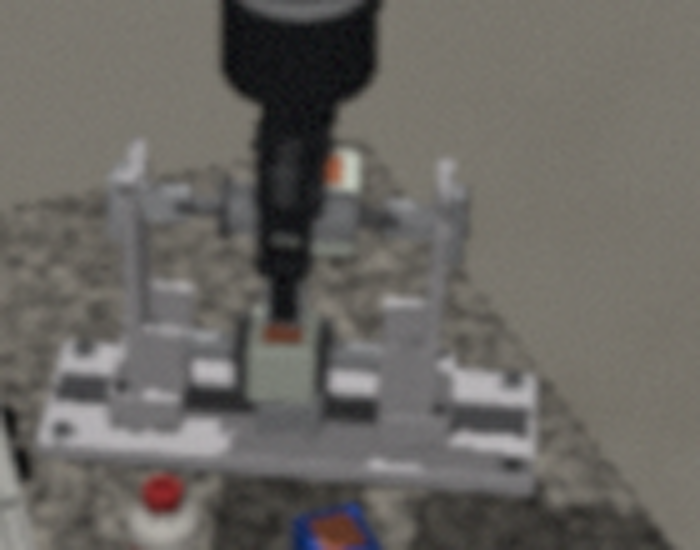

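Call:
{"op": "servo_tool", "data": {"increments": [{"hand":0,"travel":[0,-1,1],"yaw":0},{"hand":0,"travel":[0,-1,2],"yaw":0},{"hand":0,"travel":[0,-1,2],"yaw":0},{"hand":0,"travel":[0,0,0],"yaw":0}]}}

```text
t: 21.95
tcp_pos: [0.5431, 0.086, 0.1146]
tool_rot: [1.0, 0.029, 0.001, 0.011]
force: [-7.4, -42.4, 27.0]
finger_gap: 1.004
```

Call:
{"op": "servo_tool", "data": {"increments": [{"hand":0,"travel":[0,-0.5,2],"yaw":0},{"hand":0,"travel":[0,-0.5,2],"yaw":0},{"hand":0,"travel":[0,0,0],"yaw":0}]}}

```text
t: 22.25
tcp_pos: [0.5448, 0.0861, 0.1113]
tool_rot: [1.0, 0.029, 0.003, 0.011]
force: [-6.9, -45.3, 29.6]
finger_gap: 0.998
```

Call:
{"op": "servo_tool", "data": {"increments": [{"hand":0,"travel":[0,6,0],"yaw":0},{"hand":0,"travel":[0,8,0],"yaw":0},{"hand":0,"travel":[0,4,0],"yaw":0},{"hand":0,"travel":[0,0,-8],"yaw":0},{"hand":0,"travel":[0,0,-6],"yaw":0},{"hand":0,"travel":[0,0,0],"yaw":0},{"hand":0,"travel":[0,0,0],"yaw":0}]}}

```text
t: 22.95
tcp_pos: [0.542, 0.082, 0.1204]
tool_rot: [1.0, 0.026, 0.0, -0.0]
force: [0.1, 0.8, 0.1]
finger_gap: 1.001
```

Run:
```python
from h import *
st(); snap("wrist","w16"); snap("side","s16");crop("s16",220,110,360,220,5,"c19");crop("w16",230,20,470,220,3,"c19w")
```

```text
t 22.95 p [0.542  0.082  0.1204] xang 2.99 tilt [ 0.  0. -1.] F [0.1 0.8 0.1] M [ 0.   -0.01  0.01] gap 1.001 q6 1.46
```

View pics/c19w.png

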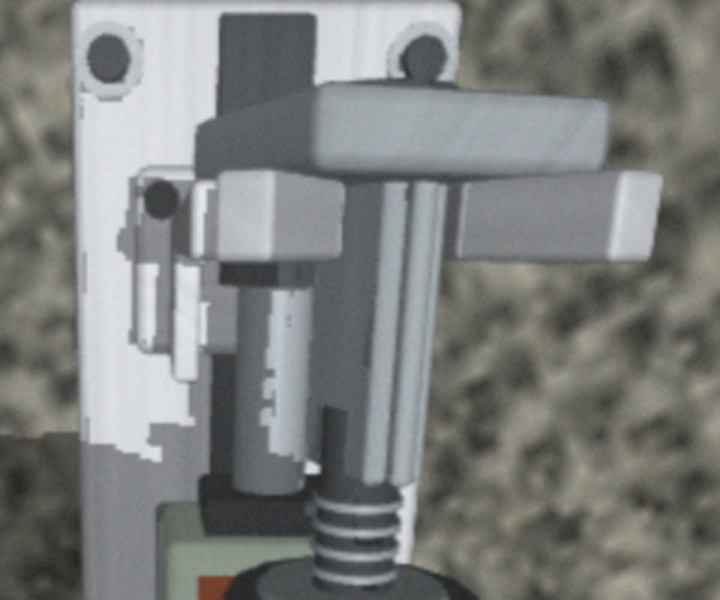

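View pics/c19.png

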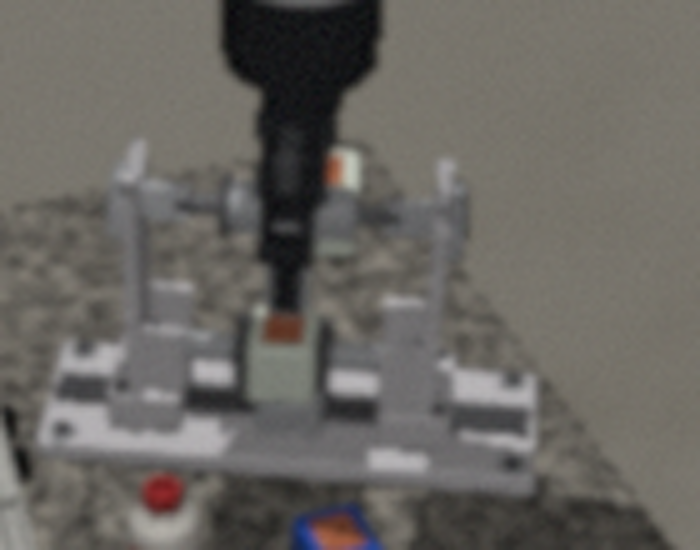

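Call:
{"op": "servo_tool", "data": {"increments": [{"hand":0,"travel":[0,-5,0],"yaw":0},{"hand":0,"travel":[0,-4,0],"yaw":0},{"hand":0,"travel":[0,-3,0],"yaw":0},{"hand":0,"travel":[0,-3,0],"yaw":0},{"hand":0,"travel":[0,-3,0],"yaw":0},{"hand":0,"travel":[0,0,0],"yaw":0},{"hand":0,"travel":[0,0,1],"yaw":0},{"hand":0,"travel":[0,0,1],"yaw":0},{"hand":0,"travel":[0,0,0],"yaw":0}]}}

```text
t: 23.95
tcp_pos: [0.5415, 0.0873, 0.1209]
tool_rot: [1.0, 0.029, -0.001, 0.01]
force: [-6.9, -40.7, 17.5]
finger_gap: 1.002
```

Call:
{"op": "servo_tool", "data": {"increments": [{"hand":0,"travel":[0,0,2],"yaw":0},{"hand":0,"travel":[0,0,2],"yaw":0},{"hand":0,"travel":[0,0,0],"yaw":0}]}}

```text
t: 24.25
tcp_pos: [0.5417, 0.0866, 0.1181]
tool_rot: [1.0, 0.029, -0.0, 0.011]
force: [-8.6, -41.5, 26.3]
finger_gap: 1.001
```

Call:
{"op": "servo_tool", "data": {"increments": [{"hand":0,"travel":[0,0,2],"yaw":0},{"hand":0,"travel":[0,0,2],"yaw":0},{"hand":0,"travel":[0,0,0],"yaw":0}]}}

```text
t: 24.55
tcp_pos: [0.5428, 0.0861, 0.1148]
tool_rot: [1.0, 0.029, 0.001, 0.011]
force: [-8.4, -44.3, 28.2]
finger_gap: 1.002
```

Call:
{"op": "servo_tool", "data": {"increments": [{"hand":0,"travel":[0,8,0],"yaw":0},{"hand":0,"travel":[0,10,0],"yaw":0},{"hand":0,"travel":[0,13,0],"yaw":0},{"hand":0,"travel":[0,10,0],"yaw":0},{"hand":0,"travel":[0,0,0],"yaw":0},{"hand":0,"travel":[0,0,-15],"yaw":0},{"hand":0,"travel":[0,0,-25],"yaw":0},{"hand":0,"travel":[0,0,-30],"yaw":0},{"hand":0,"travel":[0,0,-30],"yaw":0},{"hand":0,"travel":[0,0,-15],"yaw":0},{"hand":0,"travel":[0,0,0],"yaw":0},{"hand":0,"travel":[0,0,0],"yaw":0}]}}

```text
t: 25.75
tcp_pos: [0.5426, 0.0589, 0.2247]
tool_rot: [1.0, 0.026, -0.0, -0.0]
force: [0.5, -0.5, 0.6]
finger_gap: 1.002
```

Call:
{"op": "servo_tool", "data": {"increments": [{"hand":0,"travel":[0,-15,0],"yaw":0},{"hand":0,"travel":[0,-30,0],"yaw":0},{"hand":0,"travel":[0,-30,0],"yaw":0},{"hand":0,"travel":[0,-30,0],"yaw":0},{"hand":0,"travel":[0,-20,0],"yaw":0},{"hand":0,"travel":[0,0,0],"yaw":0},{"hand":0,"travel":[0,0,0],"yaw":0}]}}

```text
t: 26.45
tcp_pos: [0.5358, 0.1838, 0.224]
tool_rot: [1.0, 0.026, -0.001, 0.0]
force: [0.8, -0.1, -0.9]
finger_gap: 0.996
```

Run:
```python
from h import *
st(); snap("wrist","w17"); snap("side","s17");crop("s17",220,110,360,220,5,"c20");crop("w17",330,0,560,290,2,"c20w")
```

```text
t 26.45 p [0.5358 0.1838 0.224 ] xang 3.03 tilt [-0.003 -0.001 -1.   ] F [ 0.8 -0.1 -0.9] M [ 0.01  0.01 -0.02] gap 0.996 q6 1.65
```

View pics/w17.png

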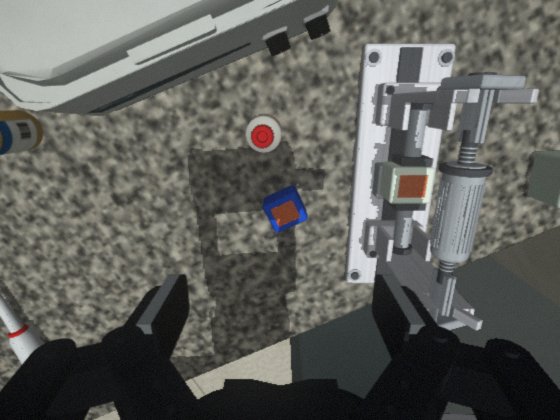

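View pics/c20.png

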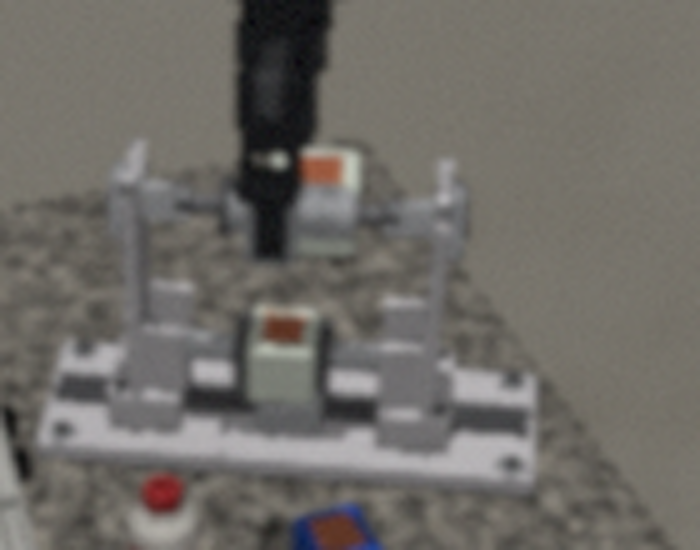

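Run:
```python
from h import *
crop("w17",340,30,540,180,4,"c21a");crop("w17",340,150,500,340,4,"c21b")
```

```text
(no output)
```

View pics/c21a.png

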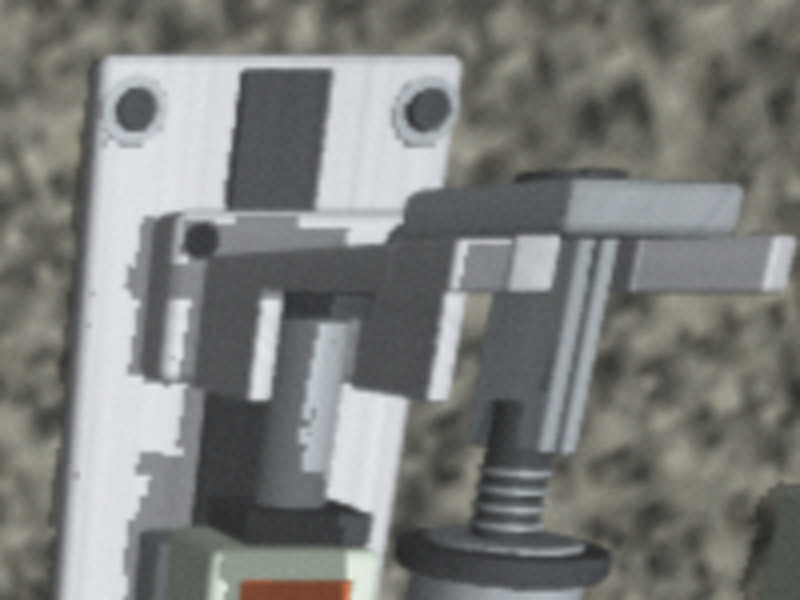

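View pics/c21b.png

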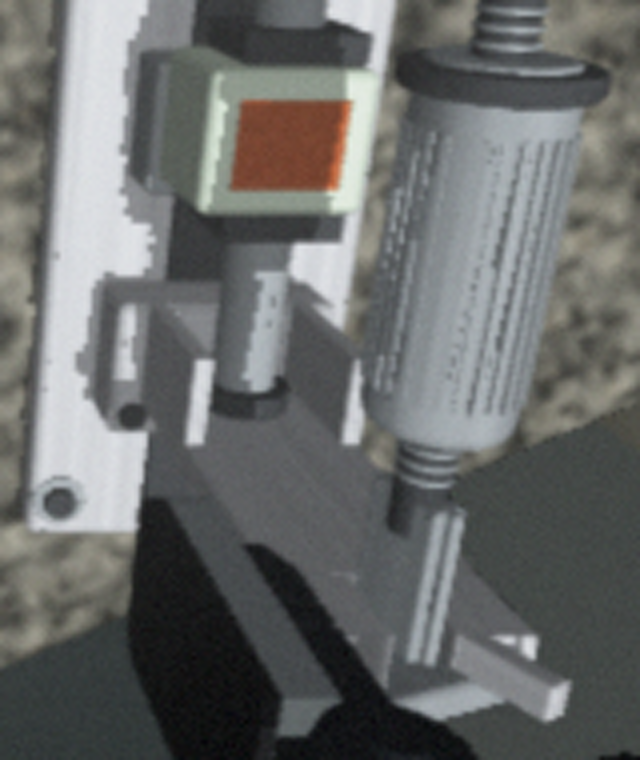

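Run:
```python
from h import *
d=load("w17")
B=lambda U,V,z: onz(d,*cu(U,V,340,150,4),z)
A=lambda U,V,z: onz(d,*cu(U,V,340,30,4),z)
b=[B(205,214,.07),B(360,213,.07),B(380,68,.07),B(220,70,.07)]
print("block",np.mean(b,0),np.linalg.norm(b[0]-b[3]),np.linalg.norm(b[0]-b[1]))
cs=[A(97,55,.014),A(462,57,.014)]; m=(cs[0]+cs[1])/2; print("clamp far mid",m,"centre",m-0.135*np.array([.9987,.0506,0]))
t=[A(515,237,.17),A(560,237,.17),A(765,237,.17),A(795,237,.17)];print("far ear tops outer edge",[x.round(4) for x in t])
print("far jaw mid",(t[1]+t[2])/2)
h=[A(572,182,.160),A(742,185,.160),A(560,236,.160),A(728,234,.160)]; print("head a top",[x.round(4) for x in h])
print("sleeve top/collar",B(503,52,.145))
```

```text
block [0.54897226 0.06089058 0.07      ] 0.03478339240889275 0.037060272122480725
clamp far mid [0.67682842 0.06566222 0.014     ] centre [0.54200392 0.05883122 0.014     ]
far ear tops outer edge [array([0.6293, 0.0831, 0.17  ]), array([0.6296, 0.0767, 0.17  ]), array([0.6312, 0.0478, 0.17  ]), array([0.6314, 0.0435, 0.17  ])]
far jaw mid [0.63039124 0.06223466 0.17      ]
head a top [array([0.6378, 0.0711, 0.16  ]), array([0.6387, 0.0461, 0.16  ]), array([0.6304, 0.071 , 0.16  ]), array([0.632 , 0.0461, 0.16  ])]
sleeve top/collar [0.58401764 0.06015468 0.145     ]
```

Run:
```python
from h import *
u=np.array([.9987,.0506]);v=np.array([-.0506,.9987])
def box(c): 
    out=[]
    for z in(.034,.07):
        for s,t in((-1,-1),(1,-1),(1,1),(-1,1)): out.append(np.r_[c+u*s*.02+v*t*.018,z])
    return out
for nm,(x0,y0,x1,y1),k in(("w17",(370,140,450,220),8),("s17",(255,160,305,215),10)):
    d=load(nm); im=cv2.imread(f"pics/{nm}.png")[y0:y1,x0:x1]; im=cv2.resize(im,None,fx=k,fy=k,interpolation=cv2.INTER_CUBIC)
    for c,col in(((.546,.058),(0,0,255)),((.549,.058),(0,255,0)),((.552,.058),(255,0,0))):
        P=[((proj(d,X)-[x0,y0]+.5)*k).astype(int) for X in box(np.array(c))]
        cv2.polylines(im,[np.array(P[4:])],True,col,1)
    cv2.imwrite(f"pics/ov_{nm}.png",im)
```

```text
(no output)
```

View pics/ov_w17.png

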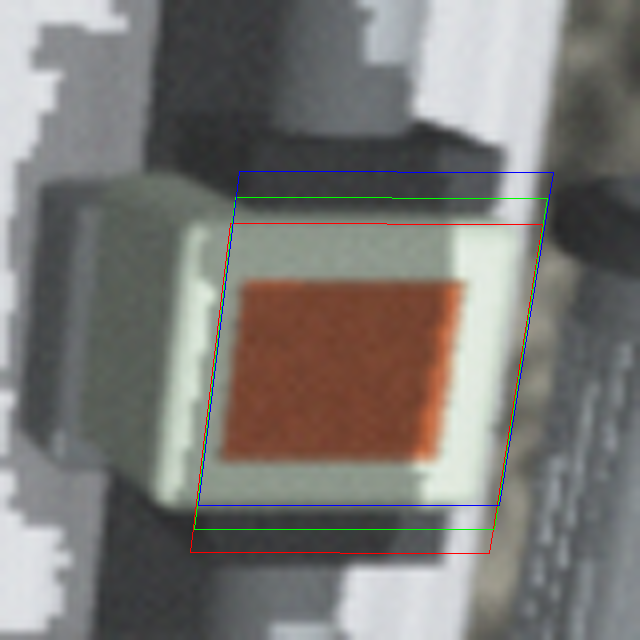

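View pics/ov_s17.png

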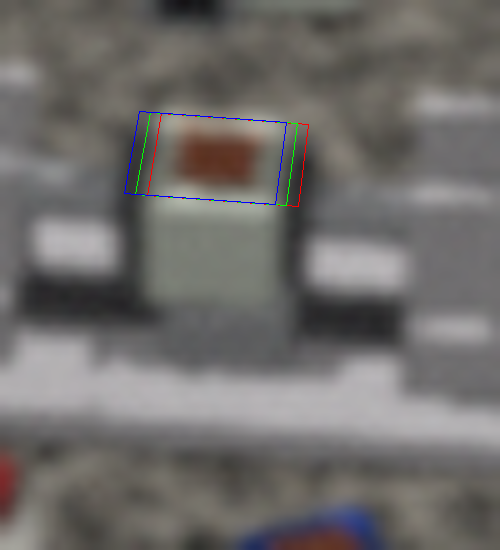

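Call:
{"op": "servo_tool", "data": {"increments": [{"hand":0,"travel":[-6,-11,0],"yaw":0},{"hand":0,"travel":[-12,-22,0],"yaw":0},{"hand":0,"travel":[-12,-22,0],"yaw":0},{"hand":0,"travel":[-12,-22,0],"yaw":0},{"hand":0,"travel":[-12,-22,0],"yaw":0},{"hand":0,"travel":[-12,-22,0],"yaw":0},{"hand":0,"travel":[-12,-22,0],"yaw":0},{"hand":0,"travel":[-12,-22,0],"yaw":0},{"hand":0,"travel":[-12,-22,0],"yaw":0},{"hand":0,"travel":[-12,-22,0],"yaw":0},{"hand":0,"travel":[-12,-22,0],"yaw":0},{"hand":0,"travel":[0,0,0],"yaw":0},{"hand":0,"travel":[0,0,0],"yaw":0}]}}

```text
t: 27.85
tcp_pos: [0.3987, 0.4072, 0.2253]
tool_rot: [1.0, 0.026, -0.0, 0.0]
force: [-0.2, 0.9, 1.1]
finger_gap: 1.004
```

Run:
```python
from h import *
st(); snap("top","t18"); snap("side","s18");crop("t18",300,140,380,260,5,"c22");crop("s18",220,110,360,220,5,"c23")
g=lambda n:cv2.cvtColor(cv2.imread(f"pics/{n}.png"),cv2.COLOR_BGR2GRAY)
# block shift top0->t18
for a,b,(x0,y0,x1,y1) in(("top0","t18",(331,195,349,212)),("side0","s18",(270,169,289,196))):
    T=cv2.resize(g(a)[y0:y1,x0:x1],None,fx=8,fy=8,interpolation=cv2.INTER_CUBIC)
    S=cv2.resize(g(b)[y0-12:y1+12,x0-12:x1+12],None,fx=8,fy=8,interpolation=cv2.INTER_CUBIC)
    r=cv2.matchTemplate(S,T,cv2.TM_CCOEFF_NORMED); _,mx,_,l=cv2.minMaxLoc(r); print(a,mx,np.array(l)/8-12)
```

```text
t 27.85 p [0.3987 0.4072 0.2253] xang 2.97 tilt [-0. -0. -1.] F [-0.2  0.9  1.1] M [-0.04  0.01  0.04] gap 1.004 q6 2.12
top0 0.8232384920120239 [-1.25 -2.  ]
side0 0.593634307384491 [-2.375  0.375]
```

View pics/c22.png

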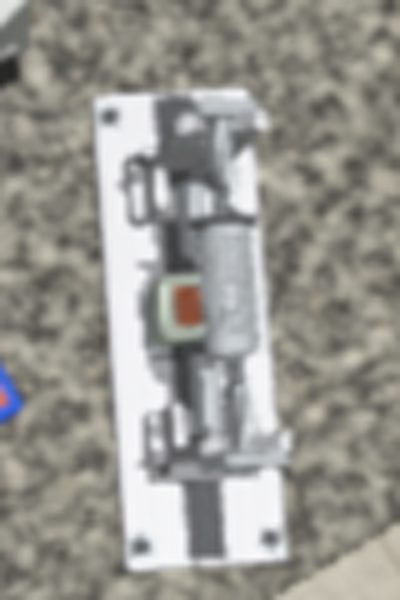

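View pics/c23.png

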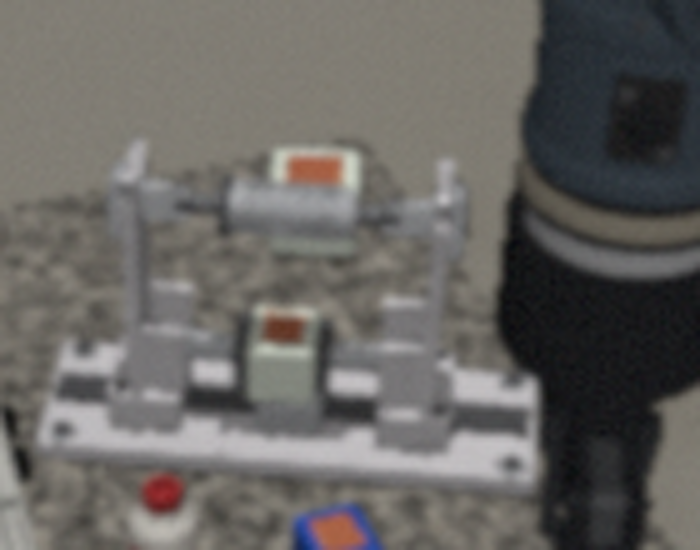

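Run:
```python
from h import *
print(manip.sign_off())
```

```text
the job is handed in; nothing more can be done
None
```

I laid the tie in both forks with its heads outside the jaws and released it. I then turned the sleeve until both jaws clamped the block, and handed the job in at about 28 s of the 72 s allowed. The hand-in reports no verdict.

The tool can't tilt, so I couldn't turn the sleeve while gripping it. Instead I pressed one finger pad of the open gripper against its side and stroked downwards, four strokes in all.

**What the last checks showed**
- **Clamping:** on the last two strokes the tangential drag levelled off at about 28–30 N, which is the pad's slip limit at about 45 N of side press. That is roughly 0.4 N m on the sleeve. The last pictures show both pads on the block and both heads against the outside of the jaws. The squeeze on the block is only inferred from this, since I couldn't measure it directly.
- **Tie:** the collared head is within about 2 mm of its fork's centre sideways. I judged the other head, and the height of both, from the pictures only. The blades turned a little in the forks, as expected.
- **Block:** it stands upright on the pedestal. The near jaw pushed it towards the far end before the far jaw took up.
- **Surroundings:** the gripper is open and well clear, with about zero force reading. The white bottle looked unmoved. The amber bottle and cuvette block I didn't check again, but nothing went near them.

**Where the measurements disagreed**
- **Distance from the clamp's middle:** the top and side views put the block about 4 mm off. The wrist view, and a rough overlay on the side view, put it about 8 mm off. Both are within the 12 mm limit.
- **Block size along the clamp:** it looked nearer 36 mm long than the stated 40 mm, and I didn't resolve this.

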